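# Put the tongs away in the bin that can open

### The arm

A 6-joint arm with a two-finger parallel gripper is mounted at the origin on the work surface. World frame = base frame: x ahead of the robot, y to its left, z up, the work surface at z = 0. Lengths are in m, angles in rad, forces in N, time in s.
With the tool pointing down it reaches from about 0.25 to 0.725 m from the base axis. Payload 4 kg.
Tool frame: the origin (TCP) lies on the centre line of the jaws, within the pads' length; the fingertips stand 11 mm ahead of it and the grasp point (between the pads) lies 8 mm behind it (bot.nose_length is the distance from the TCP to the fingertips, in m); z points along the fingers, y is the direction in which the jaws open and shut (so a half turn about z gives the same grasp; the last joint's range is limited). The gripper opens to 85 mm and grips with 20 to 120 N. Pads are 22 mm wide; open, the fingers measure 114 mm over their backs; the gripper's body (76 mm by 85 mm) begins 54 mm behind the grasp point. The pads swing forward as they close: fully open they stand 13 mm farther back than shut.
Start: joints at [1.203, 0.241, 0.005, 1.335, 0, 1.571], TCP at [0.18, 0.467, 0.203] pointing down, gripper open.
Joint ranges: [-2.72, 2.72], [-1.05, 1.87], [-1.09, 1.28], [-1.99, 2.15], [-1.42, 1.44], [-3.14, 3.14]. Speed limits (rad/s): [2.79, 2.79, 3.14, 3.14, 3.14, 3.14].

### API

Orientations are given as a unit quaternion [x, y, z, w].
In Python, from workcell import bot gives the robot as it stands.
- The arm moves only by the tool play_rows, never from a script. Its argument "plan" is one flat list of numbers, 6 for each row, row after row: the shift along the tool's x, y, z in mm, then the turn, a rotation vector about the tool's x, y, z in rad. A call has 1 to 20 rows; each row shifts and turns the commanded pose from where the row before left it, along the tool's axes as they then stand; what a row does not reach is not made up. A row lasts 1/8 s, in which the tool goes at most 62.5 mm and 10.7 degrees, less where a joint would pass 70% of its speed; a pose out of reach is approached as far as the arm can. A call with a gripper value outside its range is refused whole. "hand" is the opening in per cent of the stroke, from 0 (shut) to 100 (fully open), set as the call begins (left out, the last holds). The fingers move at their own pace and stop on an object; the grip force is fixed at half the most. Time passes only in rows, so rows that do not move let the fingers close. It gives the time, the measured TCP pose, the force and the opening at its end, in the units of the state.
- bot.get_obs(): the state, without advancing time (a new reading comes with each control period).
- bot.camera(name): name is "side" or "top" or "wrist"; returns a dict with "frame" (384x512x3 uint8, blue, green, red), "range_z" (384x512 float32, m along the optical axis (not along the pixel's ray), 0 where there is no reading), "K" (3x3 intrinsics, pixels), "dist" ([k1, k2, p1, p2, k3] as OpenCV has them; the pictures are not rectified), "cam_to_world" (4x4, takes a point from camera to world coordinates). Camera axes: x right, y down, z forward; pixel columns grow to the right and rows downward; lengths in m; the calibration is good to about 2 mm. A picture is of the moment at which its call begins.
- bot.job_done(): hands the job in, once; it reports no verdict.
Trained networks look in the newest picture that a camera, given by its name, has taken for a name from the list of things; names that differ only in an ending like _2 or _b are one class to them, and where a whole thing is asked for, a point or a joint stands for the part that bears it (a point fixed in the world has none). Each returns a list of dicts, best first, with "p" (0 to 1); they miss things now and then, are a little off and sometimes report something else, mostly with a low value. They report only what shows in the picture. A call takes as long as a camera call. They do not tell look-alikes from the thing itself.
- bot.outline_of(query, camera): "mask" (384x512 bool, what is visible of it) and "point" ([row, column] in pixels, amid what is visible of it).
The state is a dict: "clock": time; "joint_pos": joint angles; "joint_vel": joint speeds; "tau": joint torques, N m; "eef_pos": TCP position; "tool_rot": TCP orientation; "ft_force": force on the tool from outside, world axes, zero at the start; "ft_torque": the same for the moment, N m; "grip_width": finger opening in m.
Only numpy, scipy, OpenCV 4.12 (cv2) and the standard library are available. Lean on these libraries where they do the work, as an engineer would, in place of code of your own. Each camera call takes 0.05 s, during which the arm holds its last target.

### The job

Put the steel tongs away in whichever of the two tilt-out bins under the shelf can swing all the way open without running into the pepper grinder, then push that bin fully shut. Leave the grinder, the pinch bowl and the other bin just as they are.

Things in the scene. Friction and masses are not known exactly. Their poses are not given: they have to be found in the camera images.
- unit: Fixed white laminate shelf on a low tiled upstand (235 mm high, 190 mm back), two tilt-out bins side by side under it. Origin: worktop level, in the plane of the shut bin fronts, midway between bins; x to the tiles (away from the robot), y left, z up. Board 440 wide, x 2 to 192 mm, underside 160, top 178 mm up; four loose amber bottles (44 across, 115 tall) on it, x 120 to 180 mm.
- bin_left (a joint): Tilt of the left (+y) bin, rad: 0 fully shut (front upright), growing as its top leans out towards the robot; stop at 0.8. Starts slightly ajar (0.08 to 0.22), too narrow for the tongs. Stays at any angle (about 0.35 N m, 2 to 4 N at the grip). At 0.75 the mouth is about 95 mm wide from front rim to shelf edge; the rim is then 98 mm before the shut plane, 117 mm above the worktop.
- bin_left_hinge (a point): Pivot of the left (+y) bin: level axis along unit y at the lower edge of its front panel's outer face, mid-width; in unit axes x 0, y 106, z 12 mm. Its axes tilt with the bin (z up the front panel, x to the back when shut). Front panel 196 wide, 143 tall, 5 thick, grey plastic.
- bin_left_grip (a point): Point in the left (+y) bin's grip: a plain upright fin at mid-width on the front panel's outside, 14 mm thick (along y), standing 36 mm out, 30 mm tall (111 to 141 mm up the panel from the hinge). The point is 20 mm out and 130 mm up. Pinch the fin from above across its 14 mm; it turns between the fingers as the bin tilts.
- bin_left_in (a point): Middle of the left (+y) bin's inner floor, 53 mm behind and 4 mm above the hinge when shut; axes tilt with the bin. Inside 184 wide, 96 deep (5 to 101 mm behind the hinge), back wall 85 tall, open top. With the bin swung out, a thing let go in the mouth slides down the leaning front panel into the corner over the hinge.
- bin_right (a joint): Tilt of the right (-y) bin, rad: 0 fully shut (front upright), growing as its top leans out towards the robot; stop at 0.8. Starts slightly ajar (0.08 to 0.22), too narrow for the tongs. Stays at any angle (about 0.35 N m, 2 to 4 N at the grip). At 0.75 the mouth is about 95 mm wide from front rim to shelf edge; the rim is then 98 mm before the shut plane, 117 mm above the worktop.
- bin_right_hinge (a point): Pivot of the right (-y) bin: level axis along unit y at the lower edge of its front panel's outer face, mid-width; in unit axes x 0, y -106, z 12 mm. Its axes tilt with the bin (z up the front panel, x to the back when shut). Front panel 196 wide, 143 tall, 5 thick, grey plastic.
- bin_right_grip (a point): Point in the right (-y) bin's grip: a plain upright fin at mid-width on the front panel's outside, 14 mm thick (along y), standing 36 mm out, 30 mm tall (111 to 141 mm up the panel from the hinge). The point is 20 mm out and 130 mm up. Pinch the fin from above across its 14 mm; it turns between the fingers as the bin tilts.
- bin_right_in (a point): Middle of the right (-y) bin's inner floor, 53 mm behind and 4 mm above the hinge when shut; axes tilt with the bin. Inside 184 wide, 96 deep (5 to 101 mm behind the hinge), back wall 85 tall, open top. With the bin swung out, a thing let go in the mouth slides down the leaning front panel into the corner over the hinge.
- tongs: Short rigid steel serving tongs lying flat on the worktop left of the shelf unit: 150 mm long, 32 mm wide over the two arms in the middle, 18 mm tall, 0.11 kg. Origin: underside, middle of length and width; x along the length (joined end at -x, open tips at +x), z up. The arms' middle part (x from -33 to 53 mm) is straight with parallel outer faces: grip there across y.
- grinder: Aluminium pepper grinder, 52 mm across at the foot, 168 mm tall, 0.45 kg, standing on the worktop in front of one of the two bins (which one varies), 120 to 140 mm before the shut fronts, so that this bin's grip would run into it at about half its swing. Origin: centre of the foot.
- bowl: Green ceramic pinch bowl, 80 mm across, 34 mm tall, standing in front of the other bin. It is low enough for that bin to swing out fully over it. Origin: centre of its underside.
Mind the look-alikes: they are no part of the job. Leave any purple look-alike of the grinder alone.

How it is judged:
At the end, for the whole second after the job is handed in: The tongs lie at rest in the bin without the grinder before it (origin within 50 mm front to back and 90 mm sideways of the inner floor's middle, under 70 mm above it), that bin is shut to within 0.04 rad, and the other bin's grip is within 15 mm of its start (((y of grinder in the frame of unit above 0 m and x of tongs in the frame of bin_right_in between -0.05 and 0.05 m and y of tongs in the frame of bin_right_in between -0.09 and 0.09 m and z of tongs in the frame of bin_right_in between -0.01 and 0.07 m and value of joint bin_right below 0.04 rad and distance of bin_left_grip from where it was at the start of the episode below 0.015 m) or (y of grinder in the frame of unit below 0 m and x of tongs in the frame of bin_left_in between -0.05 and 0.05 m and y of tongs in the frame of bin_left_in between -0.09 and 0.09 m and z of tongs in the frame of bin_left_in between -0.01 and 0.07 m and value of joint bin_left below 0.04 rad and distance of bin_right_grip from where it was at the start of the episode below 0.015 m)) and linear speed of tongs below 0.02 m/s and velocity of joint bin_left between -0.03 and 0.03 rad/s and velocity of joint bin_right between -0.03 and 0.03 rad/s); the robot touches nothing.
It fails at once if the pepper grinder is shifted by more than 20 mm or tipped (distance of grinder from where it was at the start of the episode above 0.02 m or angle between grinder's own z axis and vertical above 0.35 rad).
It fails at once if the pinch bowl is shifted by more than 20 mm or tipped (distance of bowl from where it was at the start of the episode above 0.02 m or angle between bowl's own z axis and vertical above 0.35 rad).
It fails at once if the bin behind the grinder is moved by more than 25 mm at its grip ((y of grinder in the frame of unit above 0 m and distance of bin_left_grip from where it was at the start of the episode above 0.025 m) or (y of grinder in the frame of unit below 0 m and distance of bin_right_grip from where it was at the start of the episode above 0.025 m)).
It also fails if it takes over 64 s, if anything falls off the work surface, if the arm or the gripper's body presses on something with over 40 N, if the wrist force passes 120 N, or if a joint passes its speed limit or range.

## Working session

There is one attempt and no reset: what is moved stays moved. The work goes in short steps, Python scripts to look and compute and a tool call to move; the robot and the scene stay as the last step left them, time stands still between calls to the robot, and variables do not carry over. Pictures are saved under pics/ and viewed, and the job is handed in when it is done.

Besides the shell and the picture viewer there is one more tool, called after ">>>" in YAML: its name, and indented under it one key for each argument. play_rows: Moves the arm, as the interface text tells. Its arguments: {"type":"object","properties":{"plan":{"type":"array","items":{"type":"number"}},"hand":{"type":"number"}},"required":["plan"]}

```bash
mkdir -p pics; ls; cat > h.py <<'E'
import numpy as np, cv2
from workcell import bot
def pts(c,mask):
    r,cc=np.nonzero(mask&(c['range_z']>0))
    z=c['range_z'][r,cc]
    u=cv2.undistortPoints(np.stack([cc,r],1).astype(np.float64).reshape(-1,1,2),c['K'],np.array(c['dist'])).reshape(-1,2)
    P=np.c_[u*z[:,None],z]
    T=c['cam_to_world']
    return P@T[:3,:3].T+T[:3,3]
def px(c,p):
    T=np.linalg.inv(c['cam_to_world']);q=T[:3,:3]@np.array(p)+T[:3,3]
    return cv2.projectPoints(q.reshape(1,1,3),np.zeros(3),np.zeros(3),c['K'],np.array(c['dist']))[0].ravel()
E
python3 - <<'E'
from h import *
for n in ['side','top']:
    c=bot.camera(n); cv2.imwrite(f'pics/{n}0.png',c['frame'])
    print(n,c['cam_to_world'].round(3).tolist())
    for q in ['tongs','grinder','bowl','bin_left_grip','bin_right_grip','bin_left','bin_right','unit']:
        for o in bot.outline_of(q,n)[:3]:
            P=pts(c,o['mask'])
            print(q,round(o['p'],2),o['point'],o['mask'].sum(), P.min(0).round(3),P.max(0).round(3),np.median(P,0).round(3)) if len(P) else print(q,o['p'],'nodepth')
print(bot.get_obs())
E
```

```text
pics
side [[0.616, 0.752, -0.237, 0.74], [0.788, -0.586, 0.188, -0.077], [0.002, -0.302, -0.953, 0.935], [0.0, 0.0, 0.0, 1.0]]
tongs 0.93 [143.0, 312.5] 581 [ 0.418  0.261 -0.005] [0.563 0.322 0.021] [0.493 0.292 0.013]
grinder 0.91 [183.2, 210.2] 1038 [ 0.441  0.036 -0.004] [0.488 0.085 0.17 ] [0.475 0.055 0.121]
grinder 0.85 [132.9, 201.5] 1129 [ 0.268  0.077 -0.004] [0.389 0.163 0.17 ] [0.377 0.097 0.115]
grinder 0.56 [214.3, 256.9] 1500 [ 0.538 -0.016 -0.004] [0.603 0.179 0.179] [0.58  0.078 0.14 ]
bowl 0.57 [257.2, 145.4] 1267 [ 0.45  -0.17  -0.004] [ 0.527 -0.087  0.037] [ 0.483 -0.127  0.017]
bin_left_grip 0.95 [213.3, 258.2] 1550 [ 0.501 -0.018 -0.005] [0.607 0.228 0.179] [0.58  0.079 0.14 ]
bin_left_grip 0.43 [296.4, 165.1] 2009 [ 0.526 -0.227 -0.003] [ 0.619 -0.034  0.175] [ 0.594 -0.132  0.135]
bin_right_grip 0.61 [293.3, 164.6] 1874 [ 0.528 -0.224 -0.003] [ 0.617 -0.023  0.157] [ 0.594 -0.131  0.135]
bin_left 0.69 [211.2, 256.5] 1447 [ 0.536 -0.016 -0.005] [0.602 0.181 0.178] [0.581 0.08  0.14 ]
bin_left 0.24 [294.1, 161.8] 2023 [ 0.525 -0.256 -0.003] [ 0.623 -0.032  0.17
[... 1590 characters left out ...]
7 0.178 0.169] [0.609 0.08  0.033]
{'clock': 0.9, 'joint_pos': array([1.20301360e+00, 2.40535631e-01, 5.03411607e-03, 1.33516136e+00,
       3.83493724e-06, 1.57079038e+00]), 'joint_vel': array([-0.00112703,  0.00039753, -0.00020721,  0.00062259,  0.00070238,
        0.00041542]), 'tau': array([ 4.87557681e-04, -3.72195733e+01,  2.52693504e+01,  1.11425343e-03,
       -3.11696363e-05, -1.71689095e-06]), 'eef_pos': array([0.17978546, 0.46659759, 0.2034517 ]), 'tool_rot': array([1.82853782e-01, 9.83140117e-01, 6.59517780e-05, 1.03163931e-05]), 'ft_force': array([-0.62558682,  0.0600769 , -0.29345518]), 'ft_torque': array([0.01292783, 0.01898417, 0.02325232]), 'grip_width': 0.08524732355702544}
```

View pics/side0.png

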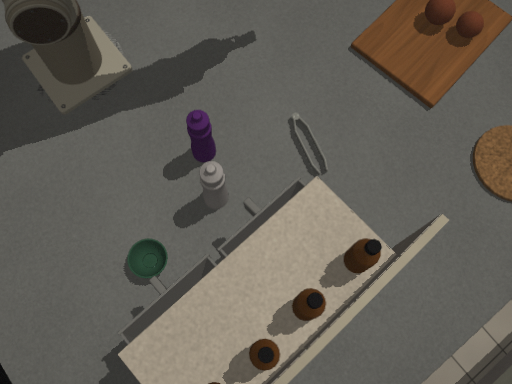

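View pics/top0.png

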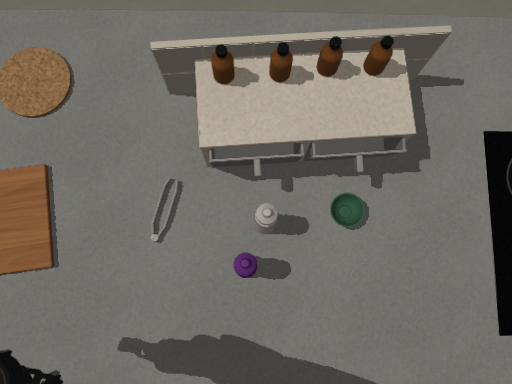

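The silver grinder (top view 266,215) stands before the left bin and the bowl (347,209) before the right one, so the right bin is the target. The purple grinder (245,265) is the look-alike. Next I'll measure the unit pose, right grip and tongs.

```bash
python3 - <<'E'
from h import *
for n in ['top','side']:
    c=bot.camera(n)
    P=pts(c,np.ones((384,512),bool))
    S=P[(abs(P[:,2]-.178)<.006)&(P[:,0]>.5)&(P[:,0]<.9)&(abs(P[:,1])<.35)]
    # largest rect
    r=cv2.minAreaRect((S[:,:2]*1000).astype(np.float32)); print(n,'shelf',r, cv2.boxPoints(r).round().tolist())
    # fit front edge: min x per y bin
    ys=np.arange(-.2,.18,.01); e=[]
    for y in ys:
        s=S[abs(S[:,1]-y)<.005]
        if len(s): e.append((y,np.percentile(s[:,0],2)))
    e=np.array(e); k=np.polyfit(e[:,0],e[:,1],1); print('front edge x=',k, 'ang',np.arctan(k[0]))
    print('ends',np.percentile(S[:,1],[.5,99.5]))
    o=bot.outline_of('tongs',n)[0]; T=pts(c,o['mask']); T=T[(T[:,2]>.008)]
    r=cv2.minAreaRect((T[:,:2]*1000).astype(np.float32)); print('tongs',r,T[:,2].max(), cv2.boxPoints(r).round().tolist())
    for q in ['bowl','grinder']:
        for o in bot.outline_of(q,n)[:2]:
            T=pts(c,o['mask']); h=T[:,2]; T=T[h>np.percentile(h,98)-.012]; print(q,o['p'],cv2.minEnclosingCircle((T[:,:2]*1000).astype(np.float32)))
    F=P[(P[:,0]>.48)&(P[:,0]<.62)&(P[:,1]<-.03)&(P[:,1]>-.25)&(P[:,2]>.1)&(P[:,2]<.17)]
    F=F[F[:,0]<.60]
    # fin: protrudes
    for y in np.arange(-.2,-.06,.005):
        s=F[abs(F[:,1]-y)<.0025]
        if len(s): print(round(y,3),len(s),s[:,0].min().round(3),s[s[:,0].argmin()].round(3), s[:,2].max().round(3))
E
python3 - <<'E'
from h import *
c=bot.camera('top'); f=c['frame'][110:250,130:430]; cv2.imwrite('pics/topz.png',cv2.resize(f,None,fx=2.6,fy=2.6,interpolation=cv2.INTER_CUBIC))
E
```

```text
top shelf ((703.2921142578125, -15.5540771484375), (192.7699432373047, 595.6993408203125), 4.4835944175720215) [[584.0, 274.0], [630.0, -320.0], [823.0, -305.0], [776.0, 289.0]]
front edge x= [-0.08010276  0.60814893] ang -0.07993209460623668
ends [-0.23853079  0.21917457]
tongs ((488.418212890625, 290.59088134765625), (32.98628234863281, 146.4432373046875), 74.71199798583984) 0.023851063430864627 [[413.0, 294.0], [555.0, 255.0], [563.0, 287.0], [422.0, 326.0]]
bowl 0.62 ((490.5877380371094, -126.9651107788086), 39.155704498291016)
bowl 0.48 ((601.7451171875, -129.9327850341797), 98.20206451416016)
grinder 0.98 ((462.55731201171875, 60.19022750854492), 15.914644241333008)
grinder 0.97 ((364.74896240234375, 104.30220031738281), 14.310650825500488)
-0.2 9 0.592 [ 0.592 -0.198  0.153] 0.156
-0.195 8 0.592 [ 0.592 -0.194  0.151] 0.155
-0.19 8 0.592 [ 0.592 -0.19   0.152] 0.154
-0.185 8 0.592 [ 0.592 -0.183  0.153] 0.154
-0.18 7 0.591 [ 0.591 -0.18   0.157] 0.157
-0.175 9 0.591 [ 0.591 -0.177  0.154] 0.154
-0.17 8 0.59 [ 0.59  -0.169  0.151] 0.156
-0.165 8 0.589 [ 0.589 -0.164  0.153] 0.1
[... 2259 characters left out ...]
0.553 [ 0.553 -0.134  0.143] 0.154
-0.13 95 0.551 [ 0.551 -0.13   0.14 ] 0.153
-0.125 76 0.554 [ 0.554 -0.127  0.141] 0.153
-0.12 42 0.586 [ 0.586 -0.118  0.151] 0.154
-0.115 44 0.585 [ 0.585 -0.114  0.15 ] 0.154
-0.11 42 0.584 [ 0.584 -0.109  0.15 ] 0.154
-0.105 42 0.583 [ 0.583 -0.104  0.15 ] 0.156
-0.1 42 0.584 [ 0.584 -0.101  0.152] 0.155
-0.095 43 0.583 [ 0.583 -0.096  0.151] 0.155
-0.09 43 0.583 [ 0.583 -0.089  0.153] 0.154
-0.085 41 0.582 [ 0.582 -0.087  0.152] 0.154
-0.08 40 0.582 [ 0.582 -0.079  0.152] 0.153
-0.075 41 0.581 [ 0.581 -0.074  0.15 ] 0.154
-0.07 42 0.581 [ 0.581 -0.072  0.151] 0.155
-0.065 39 0.581 [ 0.581 -0.067  0.152] 0.153
-0.06 39 0.581 [ 0.581 -0.059  0.152] 0.155
```

View pics/topz.png

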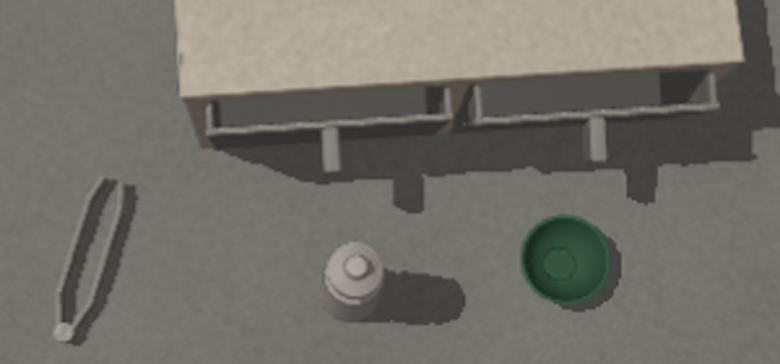

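```bash
cat >> h.py <<'E'
from scipy.spatial.transform import Rotation as Ro, Slerp
YAW=0.078; UX=np.array([np.cos(YAW),np.sin(YAW),0]); UY=np.array([-np.sin(YAW),np.cos(YAW),0]); O=np.array([.609,-.0228,0])
def U(x,y,z): return O+UX*x/1000+UY*y/1000+np.array([0,0,z/1000])
def R(yaw_y,tilt=0):
    """tool y at world yaw (rad), z down; tilt: top of tool leans to -unit x (fingers point +x) by tilt"""
    y=np.array([np.cos(yaw_y),np.sin(yaw_y),0]);z=np.array([0,0,-1.]);x=np.cross(y,z)
    r=Ro.from_matrix(np.stack([x,y,z],1))
    return Ro.from_rotvec(-UY*tilt)*r
def rows(targets,n,p0=None,r0=None):
    """targets list (p,R), n rows each"""
    o=bot.get_obs(); p=o['eef_pos'] if p0 is None else p0; r=Ro.from_quat(o['tool_rot']) if r0 is None else r0
    out=[]
    for (tp,tr),k in zip(targets,n):
        s=Slerp([0,1],Ro.concatenate([r,tr])); ps=p
        for i in range(1,k+1):
            np_=ps+(tp-ps)*i/k; nr=s(i/k)
            d=r.inv().apply(np_-p)*1000; w=(r.inv()*nr).as_rotvec()
            out.append(np.r_[d.round(1),w.round(3)]); p,r=np_,nr
    for q in out: print(', '.join(f'{v:g}' for v in q),',')
    return out
E
python3 - <<'E'
from h import *
yw=YAW+np.pi/2
g=lambda z:np.array([.568,-.1325,z])
print(U(-49,-106,0))
m=np.array([.3,.3,.25])
rows([(m,R(yw-.25)),(g(.24),R(yw)),(g(.24),R(yw)),(g(.127),R(yw))],[5,10,1,4])
E
```

```text
[ 0.5684086  -0.13229584  0.        ]
-34.4, -22.4, -9.3, 0, 0, -0.039 ,
-33.5, -23.8, -9.3, 0, 0, -0.039 ,
-32.5, -25.1, -9.3, 0, 0, -0.039 ,
-31.5, -26.3, -9.3, 0, 0, -0.039 ,
-30.5, -27.5, -9.3, 0, 0, -0.039 ,
-33.8, -38, 1, 0, -0, -0.025 ,
-32.8, -38.9, 1, 0, -0, -0.025 ,
-31.9, -39.7, 1, 0, -0, -0.025 ,
-30.9, -40.5, 1, 0, -0, -0.025 ,
-29.8, -41.2, 1, 0, -0, -0.025 ,
-28.8, -41.9, 1, 0, -0, -0.025 ,
-27.7, -42.6, 1, 0, -0, -0.025 ,
-26.7, -43.3, 1, 0, -0, -0.025 ,
-25.6, -44, 1, 0, -0, -0.025 ,
-24.5, -44.6, 1, 0, -0, -0.025 ,
0, 0, 0, -0, 0, 0 ,
0, -0, 28.2, 0, 0, 0 ,
0, -0, 28.2, 0, 0, 0 ,
0, -0, 28.2, 0, 0, -0 ,
0, -0, 28.2, 0, 0, 0 ,
```

>>> play_rows:
  plan: [-34.4, -22.4, -9.3, 0, 0, -0.039, -33.5, -23.8, -9.3, 0, 0, -0.039, -32.5, -25.1, -9.3, 0, 0, -0.039, -31.5, -26.3, -9.3, 0, 0, -0.039, -30.5, -27.5, -9.3, 0, 0, -0.039, -33.8, -38, 1, 0, 0, -0.025, -32.8, -38.9, 1, 0, 0, -0.025, -31.9, -39.7, 1, 0, 0, -0.025, -30.9, -40.5, 1, 0, 0, -0.025, -29.8, -41.2, 1, 0, 0, -0.025, -28.8, -41.9, 1, 0, 0, -0.025, -27.7, -42.6, 1, 0, 0, -0.025, -26.7, -43.3, 1, 0, 0, -0.025, -25.6, -44, 1, 0, 0, -0.025, -24.5, -44.6, 1, 0, 0, -0.025, 0, 0, 0, 0, 0, 0, 0, 0, 0, 0, 0, 0]
  hand: 100

```text
clock: 3.48
eef_pos: [0.5671, -0.1325, 0.2395]
tool_rot: [-0.038, 0.999, 0.0, -0.001]
ft_force: [-0.0, 0.1, -0.1]
grip_width: 0.0855
```

```bash
python3 - <<'E'
from h import *
o=bot.get_obs();print(o['eef_pos'],o['joint_pos'],o['ft_force'])
c=bot.camera('wrist'); f=c['frame'].copy()
for p in [U(-47,-106,141)]:
    q=px(c,p);print(q);cv2.circle(f,tuple(int(v) for v in q),4,(0,0,255),1)
cv2.imwrite('pics/w1.png',f)
yw=YAW+np.pi/2
g=lambda z:np.array([.568,-.1325,z])
rows([(g(.127),R(yw))],[4])
E
```

```text
[ 0.56709831 -0.13251289  0.23948302] [-2.29758735e-01  3.99986785e-01  3.21329991e-01  1.49338218e+00
  3.67579125e-04 -3.06386100e-01] [-0.01566058  0.11406423 -0.14751064]
[252.68441637 187.99007241]
-0.2, -0.2, 28.2, 0, -0, -0 ,
-0.2, -0.2, 28.2, 0, -0, -0 ,
-0.2, -0.2, 28.2, 0, -0, -0 ,
-0.2, -0.2, 28.2, 0, -0, -0 ,
```

View pics/w1.png

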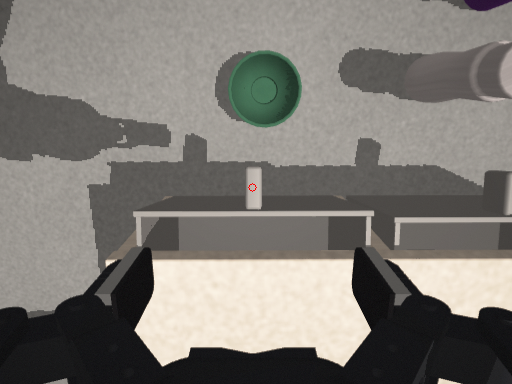

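The fin's predicted position (253,187) falls right on the fin in the wrist view. Descend and pinch.

>>> play_rows:
  plan: [0, 0, 28, 0, 0, 0, 0, 0, 28, 0, 0, 0, 0, 0, 28, 0, 0, 0, 0, 0, 28, 0, 0, 0, 0, 0, 0, 0, 0, 0]

```text
clock: 4.15
eef_pos: [0.5652, -0.1308, 0.1263]
tool_rot: [-0.04, 0.999, 0.001, -0.002]
ft_force: [0.6, -0.5, 0.4]
grip_width: 0.0854
```

>>> play_rows:
  plan: [0, 0, 0, 0, 0, 0, 0, 0, 0, 0, 0, 0, 0, 0, 0, 0, 0, 0, 0, 0, 0, 0, 0, 0, 0, 0, 0, 0, 0, 0, 0, 0, 0, 0, 0, 0]
  hand: 0

```text
clock: 4.9
eef_pos: [0.5675, -0.1327, 0.1279]
tool_rot: [-0.039, 0.999, 0.0, -0.0]
ft_force: [-0.0, 1.0, 0.2]
grip_width: 0.0001
```

```bash
python3 - <<'E'
from h import *
o=bot.get_obs();p=o['eef_pos'];print(p,o['ft_force'],o['grip_width'])
yw=YAW+np.pi/2
# grasp point in bin frame
gp=p+np.array([0,0,.008]); d=gp-U(0,-106,12); a=-d@UX*1000; b=d[2]*1000
rr=np.hypot(a,b)
th0=0.2
out=a*np.cos(th0)-b*np.sin(th0); print('rel x,z',a,b,'out',out)
ph0=np.arctan2(a,b)
T=[]
N=12
for i in range(1,N+1):
    dth=(0.755-th0)*i/N; ph=ph0+dth; tilt=0.4*i/N
    g=U(-rr*np.sin(ph),-106,12+rr*np.cos(ph)); g[:2]+= (p-g)[:2]@UY[:2]*UY[:2]
    r=R(yw,tilt); T.append((g+r.apply([0,0,.008]),r))
rows(T,[1]*N)
E
```

```text
[ 0.56746756 -0.1327239   0.1278758 ] [-0.04421268  0.98124755  0.19211785] 0.00012691729721224076
rel x,z 49.97153698694649 123.87580241766034 out 24.36511047624587
5.4, -0, 2.4, 0, -0.033, -0.001 ,
5.4, -0, 2.5, 0, -0.033, 0 ,
5.3, -0, 2.6, 0, -0.033, -0 ,
5.3, -0, 2.7, -0, -0.033, -0 ,
5.3, -0, 2.7, 0, -0.033, 0 ,
5.2, 0, 2.8, -0, -0.033, -0 ,
5.2, -0, 2.9, -0, -0.033, -0 ,
5.2, 0, 2.9, 0, -0.033, 0 ,
5.1, -0, 3, 0, -0.033, -0 ,
5.1, 0, 3.1, 0, -0.033, 0 ,
5, 0, 3.1, -0, -0.033, -0 ,
5, 0, 3.2, 0, -0.033, 0 ,
```

The fingers closed on nothing. Look before moving on.

```bash
python3 - <<'E'
from h import *
ims=[]
for n in ['wrist','side']:
    c=bot.camera(n); f=c['frame']
    if n=='side': f=cv2.resize(f[200:384,60:320],(512,362))
    cv2.imwrite(f'pics/m_{n}.png',f)
    P=pts(c,np.ones((384,512),bool))
    F=P[(P[:,0]>.48)&(P[:,0]<.60)&(P[:,1]<-.11)&(P[:,1]>-.155)&(P[:,2]>.05)&(P[:,2]<.17)]
    print(n,len(F))
E
```

```text
wrist 1574
side 429
```

View pics/m_wrist.png

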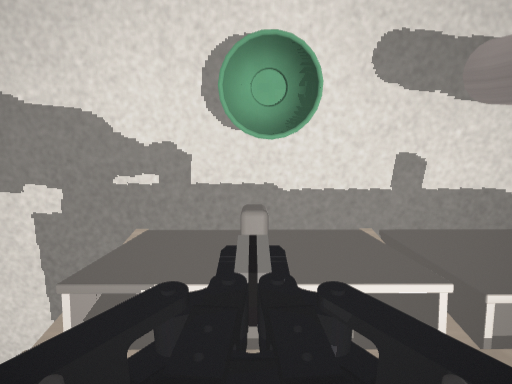

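View pics/m_side.png

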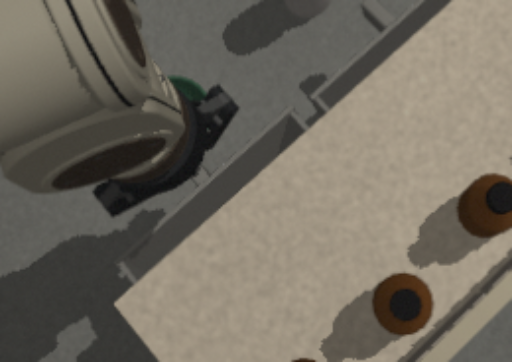

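```bash
python3 - <<'E'
from h import *
o=bot.get_obs();print(o['grip_width'],o['eef_pos'])
c=bot.camera('wrist'); 
f=cv2.resize(c['frame'][190:350,180:330],None,fx=4,fy=3.7,interpolation=cv2.INTER_CUBIC); cv2.imwrite('pics/m2.png',f)
P=pts(c,np.ones((384,512),bool)); I=np.full((384*512,3),np.nan); I[(c['range_z']>0).ravel()]=P; I=I.reshape(384,512,3)
for r in range(200,340,10):
    print(r,[tuple((I[r,k]*1000).round().tolist()) for k in (225,243,253,263,280)])
E
```

```text
-0.00010710911632164938 [ 0.56744231 -0.13269876  0.12780977]
200 [(592.0, -157.0, -0.0), (591.0, -140.0, -0.0), (590.0, -131.0, -0.0), (589.0, -121.0, 1.0), (588.0, -106.0, 0.0)]
210 [(602.0, -156.0, 0.0), (553.0, -139.0, 137.0), (552.0, -134.0, 141.0), (551.0, -129.0, 141.0), (598.0, -105.0, 0.0)]
220 [(612.0, -155.0, 0.0), (557.0, -138.0, 143.0), (556.0, -133.0, 145.0), (556.0, -129.0, 144.0), (608.0, -104.0, 0.0)]
230 [(nan, nan, nan), (561.0, -138.0, 145.0), (561.0, -133.0, 145.0), (560.0, -128.0, 146.0), (611.0, -105.0, 17.0)]
240 [(607.0, -151.0, 57.0), (557.0, -138.0, 167.0), (556.0, -133.0, 167.0), (557.0, -129.0, 165.0), (603.0, -109.0, 57.0)]
250 [(562.0, -145.0, 168.0), (557.0, -137.0, 176.0), (557.0, -133.0, 176.0), (557.0, -129.0, 176.0), (560.0, -122.0, 168.0)]
260 [(562.0, -144.0, 176.0), (557.0, -137.0, 184.0), (557.0, -133.0, 185.0), (556.0, -130.0, 186.0), (560.0, -122.0, 177.0)]
270 [(562.0, -144.0, 185.0), (557.0, -137.0, 192.0), (557.0, -133.0, 192.0), (556.0, -130.0, 192.0), (560.0, -123.0, 184.0)]
280 [(555.0, -143.0, 203.0), (556.0, -137.0, 201.0), (560.0, -133.0, 193.0), (555.0, -130.0, 201.0), (554.0, -125.0, 202.0)]
290 [(557.0, -142.0, 206.0), (556.0, -137.0, 207.0), (564.0, -133.0, 193.0), (555.0, -130.0, 207.0), (555.0, -125.0, 207.0)]
300 [(557.0, -142.0, 211.0), (557.0, -136.0, 210.0), (568.0, -133.0, 193.0), (555.0, -131.0, 212.0), (555.0, -126.0, 211.0)]
310 [(551.0, -141.0, 224.0), (561.0, -136.0, 210.0), (572.0, -132.0, 194.0), (558.0, -130.0, 213.0), (550.0, -127.0, 223.0)]
320 [(552.0, -141.0, 227.0), (568.0, -136.0, 204.0), (576.0, -132.0, 194.0), (567.0, -129.0, 205.0), (551.0, -127.0, 227.0)]
330 [(552.0, -141.0, 230.0), (573.0, -136.0, 204.0), (705.0, -122.0, 35.0), (571.0, -129.0, 205.0), (550.0, -128.0, 231.0)]
```

View pics/m2.png

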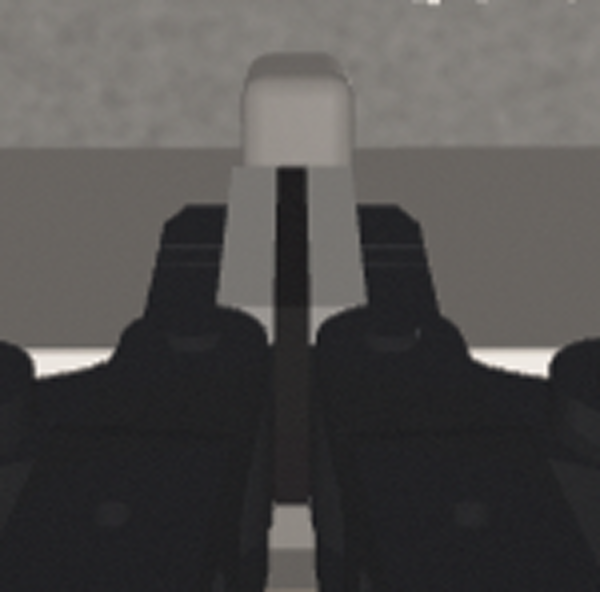

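```bash
python3 - <<'E'
from h import *
print('nose',bot.nose_length,[a for a in dir(bot) if a[0]!='_'])
o=bot.get_obs();print(o)
c=bot.camera('wrist'); print(c['cam_to_world'].round(3),c['K'])
P=pts(c,np.ones((384,512),bool)); I=np.full((384*512,3),np.nan); I[(c['range_z']>0).ravel()]=P; I=I.reshape(384,512,3)
for r in range(226,246,2):
    print(r,[tuple((I[r,k]*1000).round().tolist()) for k in (230,237,243,253,263,268,275)])
print(px(c,[.567,-.1327,.117]),px(c,[.556,-.1327,.117]))
for n in ('side','top'):
    c=bot.camera(n);P=pts(c,np.ones((384,512),bool))
    F=P[(P[:,0]>.5)&(P[:,0]<.60)&(P[:,1]<-.06)&(P[:,1]>-.2)&(P[:,2]>.157)]
    print(n,np.histogram(F[:,2],bins=np.arange(.15,.5,.02)))
    s=F[F[:,2]<.24]; print(s[::max(1,len(s)//15)].round(3))
E
```

```text
nose 0.011 ['Unreachable', 'camera', 'get_obs', 'job_done', 'nose_length', 'outline_of']
{'clock': 5.05, 'joint_pos': array([-2.29705577e-01,  4.44284049e-01,  9.75302720e-02,  1.22419728e+00,
        8.60448352e-06, -3.06826279e-01]), 'joint_vel': array([ 0.00183033,  0.0005131 , -0.00026304, -0.00242525, -0.00119315,
       -0.00181114]), 'tau': array([-4.31585635e-03, -4.60696077e+01,  2.45063907e+01,  2.98437510e-03,
       -3.24696839e-04,  1.25677064e-05]), 'eef_pos': array([ 0.56747504, -0.13269136,  0.12781765]), 'tool_rot': array([-3.85507954e-02,  9.99256639e-01,  2.46541807e-05, -7.34555315e-05]), 'ft_force': array([ 0.39468095, -0.82029691,  0.30384356]), 'ft_torque': array([ 0.0281315 ,  0.00687003, -0.04204937]), 'grip_width': 6.814964805340357e-05}
[[-0.076  0.959  0.274  0.498]
 [ 0.997  0.073  0.021 -0.138]
 [-0.     0.275 -0.961  0.299]
 [ 0.     0.     0.     1.   ]] [[336.85384731   0.         252.45093149]
 [  0.         336.85384731 192.68363806]
 [  0.           0.           1.        ]]
226 [(618.0, -150.0, -0.0), (617.0, -144.0, 1.0), (559.0, -138.0, 144.0), 
[... 2250 characters left out ...]
.175  0.234]
 [ 0.583 -0.179  0.233]
 [ 0.584 -0.192  0.239]]
top (array([ 15,  26,  27,  74, 125, 110,  56, 144, 232, 132, 100, 198,  47,
        65,  61, 200, 150]), array([0.15, 0.17, 0.19, 0.21, 0.23, 0.25, 0.27, 0.29, 0.31, 0.33, 0.35,
       0.37, 0.39, 0.41, 0.43, 0.45, 0.47, 0.49]))
[[ 0.576 -0.089  0.239]
 [ 0.567 -0.11   0.211]
 [ 0.558 -0.1    0.229]
 [ 0.557 -0.117  0.235]
 [ 0.561 -0.119  0.212]
 [ 0.553 -0.095  0.232]
 [ 0.559 -0.12   0.209]
 [ 0.553 -0.099  0.224]
 [ 0.556 -0.12   0.215]
 [ 0.554 -0.103  0.215]
 [ 0.551 -0.119  0.227]
 [ 0.553 -0.108  0.209]
 [ 0.555 -0.128  0.204]
 [ 0.561 -0.128  0.17 ]
 [ 0.56  -0.123  0.164]
 [ 0.558 -0.141  0.176]
 [ 0.558 -0.13   0.16 ]]
```

The images show the shut fingertips at z≈0.162 (fin top is 0.145), but the state implies 0.117. The actual fingers sit about 45 mm further back along the tool axis than documented, and x and y agree. I'll open, go 45 mm lower and check by camera before closing.

>>> play_rows:
  plan: [0, 0, 0, 0, 0, 0, 0, 0, 0, 0, 0, 0, 0, 0, 0, 0, 0, 0, 0, 0, 0, 0, 0, 0, 0, 0, 15, 0, 0, 0, 0, 0, 15, 0, 0, 0, 0, 0, 15, 0, 0, 0, 0, 0, 0, 0, 0, 0]
  hand: 60

```text
clock: 6.2
eef_pos: [0.5658, -0.1323, 0.0805]
tool_rot: [-0.039, 0.999, 0.001, -0.002]
ft_force: [-0.1, 0.3, -0.1]
grip_width: 0.0512
```

```bash
python3 - <<'E'
from h import *
o=bot.get_obs();print(o['eef_pos'],o['grip_width'],o['ft_force'])
c=bot.camera('wrist'); cv2.imwrite('pics/w3.png',c['frame'])
c=bot.camera('side'); cv2.imwrite('pics/s3.png',cv2.resize(c['frame'][200:384,60:320],(780,552)))
E
```

```text
[ 0.56575633 -0.13225641  0.08050818] 0.05123104053314704 [-0.06267672  0.28893099 -0.06559586]
```

View pics/w3.png

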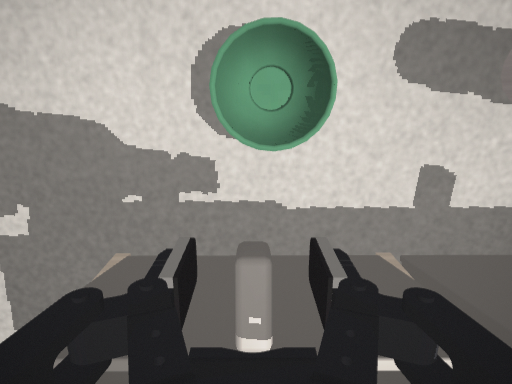

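View pics/s3.png

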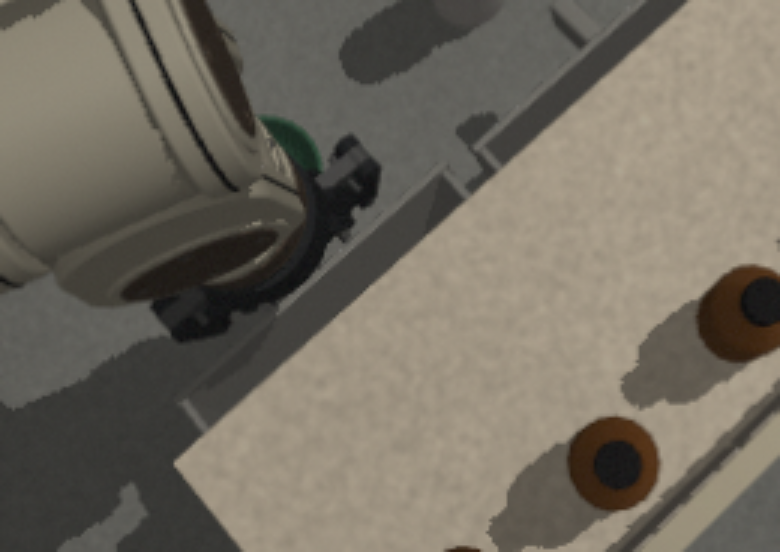

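The pads (cols 185 and 320) now straddle the fin (col 254). Close.

>>> play_rows:
  plan: [0, 0, 0, 0, 0, 0, 0, 0, 0, 0, 0, 0, 0, 0, 0, 0, 0, 0, 0, 0, 0, 0, 0, 0]
  hand: 0

```text
clock: 6.8
eef_pos: [0.5679, -0.1319, 0.0837]
tool_rot: [-0.039, 0.999, 0.0, 0.001]
ft_force: [-0.8, 3.3, 4.8]
grip_width: 0.0131
```

```bash
sed -i '$a GB=0.053  # true grasp point lies this far behind reported TCP' h.py; python3 - <<'E'
from h import *
o=bot.get_obs();p=o['eef_pos'];print(p,o['ft_force'],o['grip_width'])
yw=YAW+np.pi/2
gp=p+np.array([0,0,GB]); d=gp-U(0,-106,12); a=-d@UX*1000; b=d[2]*1000
rr=np.hypot(a,b); th0=0.2
print('out',a*np.cos(th0)-b*np.sin(th0),'up',a*np.sin(th0)+b*np.cos(th0))
ph0=np.arctan2(a,b); T=[];N=16
for i in range(1,N+1):
    ph=ph0+(0.76-th0)*i/N; tilt=0.4*i/N
    g=U(-rr*np.sin(ph),-106,12+rr*np.cos(ph)); r=R(yw,tilt); T.append((g+r.apply([0,0,GB]),r))
dd=T[0][0]-p
rows(T,[1]*N); print(T[-1][0])
E
```

```text
[ 0.56792179 -0.13190068  0.08369538] [-0.81433076  3.34124727  4.80918109] 0.013135380853476769
out 23.69559037371471 up 132.03486988333543
3, -0.4, 1.8, 0.001, -0.024, -0 ,
3, -0, 1.8, -0, -0.025, -0 ,
3, -0, 1.9, 0, -0.025, 0 ,
3, 0, 1.9, 0, -0.025, -0 ,
2.9, 0, 2, 0, -0.025, 0 ,
2.9, -0, 2, 0, -0.025, -0 ,
2.9, 0, 2, -0, -0.025, -0 ,
2.9, -0, 2.1, 0, -0.025, 0 ,
2.9, 0, 2.1, -0, -0.025, 0 ,
2.8, 0, 2.2, 0, -0.025, 0 ,
2.8, -0, 2.2, 0, -0.025, -0 ,
2.8, -0, 2.3, -0, -0.025, 0 ,
2.8, -0, 2.3, 0, -0.025, -0 ,
2.7, 0, 2.3, 0, -0.025, 0 ,
2.7, -0, 2.4, -0, -0.025, 0 ,
2.7, -0, 2.4, 0, -0.025, -0 ,
[ 0.53002775 -0.13529563  0.042563  ]
```

>>> play_rows:
  plan: [3, 0, 1.8, 0, -0.025, 0, 3, 0, 1.8, 0, -0.025, 0, 3, 0, 1.9, 0, -0.025, 0, 3, 0, 1.9, 0, -0.025, 0, 2.9, 0, 2, 0, -0.025, 0, 2.9, 0, 2, 0, -0.025, 0]

```text
clock: 7.55
eef_pos: [0.5561, -0.1329, 0.0747]
tool_rot: [-0.039, 0.996, 0.004, 0.082]
ft_force: [3.2, 7.2, 10.7]
grip_width: 0.0132
```

>>> play_rows:
  plan: [2.9, 0, 2, 0, -0.025, 0, 2.9, 0, 2.1, 0, -0.025, 0, 2.9, 0, 2.1, 0, -0.025, 0, 2.8, 0, 2.2, 0, -0.025, 0, 2.8, 0, 2.2, 0, -0.025, 0, 2.8, 0, 2.3, 0, -0.025, 0, 2.8, 0, 2.3, 0, -0.025, 0, 2.7, 0, 2.3, 0, -0.025, 0, 2.7, 0, 2.4, 0, -0.025, 0, 2.7, 0, 2.4, 0, -0.025, 0, 0, 0, 0, 0, 0, 0]

```text
clock: 8.93
eef_pos: [0.5305, -0.135, 0.0438]
tool_rot: [-0.038, 0.979, 0.008, 0.201]
ft_force: [-5.5, 5.0, 12.6]
grip_width: 0.0133
```

```bash
python3 - <<'E'
from h import *
o=bot.get_obs();print(o['eef_pos'],o['grip_width'],o['ft_force'])
c=bot.camera('side'); cv2.imwrite('pics/s4.png',cv2.resize(c['frame'][200:384,60:320],(780,552)))
c=bot.camera('wrist'); cv2.imwrite('pics/w4.png',c['frame'])
E
```

```text
[ 0.53053017 -0.13496988  0.04382518] 0.013315238958436072 [-5.45868386  5.01370903 12.61985249]
```

View pics/w4.png

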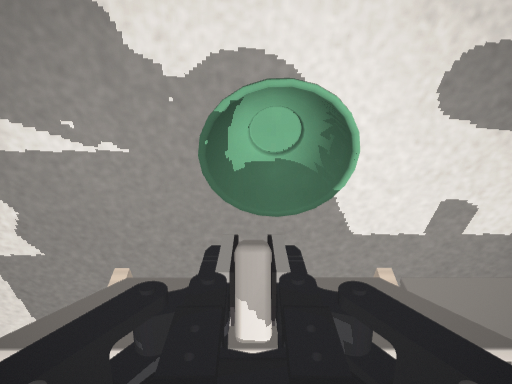

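View pics/s4.png

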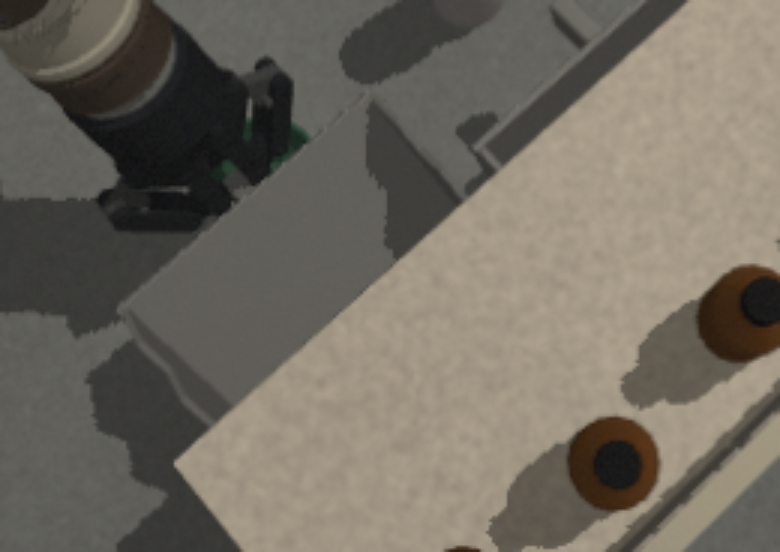

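Bin open to about 0.75 rad, with the bowl untouched. Release, back off and go over the tongs.

>>> play_rows:
  plan: [0, 0, 0, 0, 0, 0, 0, 0, 0, 0, 0, 0, 0, 0, 0, 0, 0, 0, 0, 0, 0, 0, 0, 0, 0, 0, -20, 0, 0, 0, 0, 0, -40, 0, 0, 0, 0, 0, -40, 0, 0, 0, 0, 0, -40, 0, 0, 0]
  hand: 60

```text
clock: 10.02
eef_pos: [0.4744, -0.1398, 0.1717]
tool_rot: [-0.038, 0.979, 0.008, 0.198]
ft_force: [0.5, 0.0, -1.1]
grip_width: 0.0515
```

```bash
python3 - <<'E'
from h import *
o=bot.get_obs();print(o['eef_pos'],o['grip_width'],o['ft_force'],o['joint_pos'])
c=bot.camera('top'); cv2.imwrite('pics/t5.png',cv2.resize(c['frame'][100:300,100:450],(770,440)))
yt=1.304
rows([(np.array([.47,.1,.185]),R(1.5)),(np.array([.4965,.289,.15]),R(yt)),],[7,6])
E
```

```text
[ 0.47440652 -0.13983411  0.17167803] 0.051543014696289795 [ 0.54664446  0.04656677 -1.12307395] [-0.40860555 -0.03062831 -0.47718701  0.76677237  0.18258673 -0.45268184]
-2.1, 34.4, -0.4, 0.004, 0.058, 0.021 ,
-1.4, 34.4, -0.7, 0.004, 0.058, 0.021 ,
-0.6, 34.4, -0.9, 0.004, 0.058, 0.021 ,
0.1, 34.4, -1, 0.004, 0.058, 0.021 ,
0.9, 34.4, -1.1, 0.004, 0.058, 0.021 ,
1.7, 34.4, -1.2, 0.004, 0.058, 0.021 ,
2.5, 34.3, -1.2, 0.004, 0.058, 0.021 ,
-2.2, 31.7, 5.8, -0, -0, 0.033 ,
-1.1, 31.8, 5.8, -0, -0, 0.033 ,
-0.1, 31.8, 5.8, -0, -0, 0.033 ,
0.9, 31.8, 5.8, -0, -0, 0.033 ,
2, 31.7, 5.8, -0, -0, 0.033 ,
3, 31.7, 5.8, -0, -0, 0.033 ,
```

View pics/t5.png

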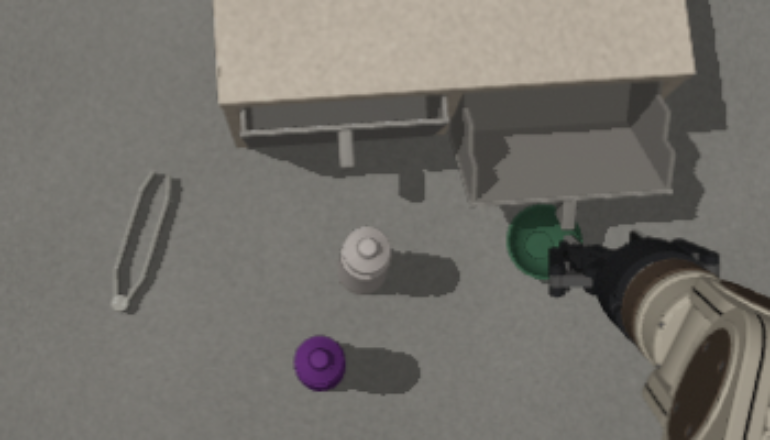

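>>> play_rows:
  plan: [-2.1, 34.4, -0.4, 0.004, 0.058, 0.021, -1.4, 34.4, -0.7, 0.004, 0.058, 0.021, -0.6, 34.4, -0.9, 0.004, 0.058, 0.021, 0.1, 34.4, -1, 0.004, 0.058, 0.021, 0.9, 34.4, -1.1, 0.004, 0.058, 0.021, 1.7, 34.4, -1.2, 0.004, 0.058, 0.021, 2.5, 34.3, -1.2, 0.004, 0.058, 0.021, -2.2, 31.7, 5.8, 0, 0, 0.033, -1.1, 31.8, 5.8, 0, 0, 0.033, 0, 31.8, 5.8, 0, 0, 0.033, 0.9, 31.8, 5.8, 0, 0, 0.033, 2, 31.7, 5.8, 0, 0, 0.033, 3, 31.7, 5.8, 0, 0, 0.033, 0, 0, 0, 0, 0, 0]

```text
clock: 11.82
eef_pos: [0.4954, 0.2918, 0.1432]
tool_rot: [0.133, 0.991, 0.0, -0.004]
ft_force: [-0.7, 0.2, -0.2]
grip_width: 0.0513
```

```bash
python3 - <<'E'
from h import *
o=bot.get_obs();print(o['eef_pos'],o['grip_width'],o['ft_force'])
c=bot.camera('wrist'); f=c['frame'].copy()
ob=bot.outline_of('tongs','wrist')
for q in ob[:1]:
    T=pts(c,q['mask']); T=T[(T[:,2]>.006)&(T[:,2]<.03)]; r=cv2.minAreaRect((T[:,:2]*1000).astype(np.float32)); print(q['p'],r,cv2.boxPoints(r).round().tolist(),np.percentile(T[:,2],95))
for p in [(.4965,.289,.018)]:
    q=px(c,p);cv2.circle(f,tuple(int(v) for v in q),4,(0,0,255),1)
cv2.imwrite('pics/w6.png',f)
rows([(np.array([.4965,.289,-.028]),R(1.304))],[6])
E
```

```text
[0.49540075 0.29179254 0.14319934] 0.05126801567836715 [-0.69581992  0.19908906 -0.17903918]
0.79 ((488.0038757324219, 291.2586669921875), (32.042781829833984, 148.56900024414062), 74.60952758789062) [[412.0, 296.0], [555.0, 256.0], [564.0, 287.0], [421.0, 326.0]] 0.019235350279564866
-0.4, -0, 28.7, -0, -0.001, -0 ,
-0.4, -0, 28.7, -0, -0.001, -0 ,
-0.4, -0.1, 28.7, -0, -0.001, -0 ,
-0.3, -0.1, 28.7, -0, -0.001, -0 ,
-0.3, -0.1, 28.7, -0, -0.001, -0 ,
-0.3, -0.1, 28.7, -0, -0.001, -0 ,
```

View pics/w6.png

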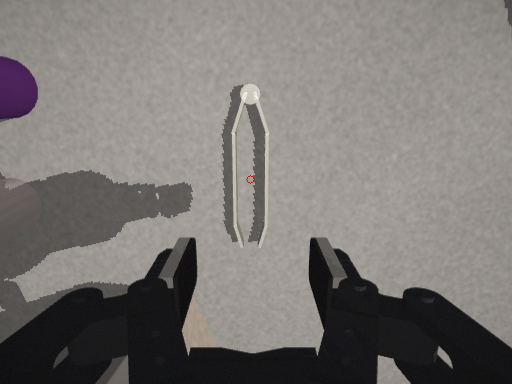

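The tongs are centred between the jaws, with the joined end towards the robot. Descend in two stages.

>>> play_rows:
  plan: [0, 0, 29, 0, 0, 0, 0, 0, 29, 0, 0, 0, 0, 0, 29, 0, 0, 0, 0, 0, 29, 0, 0, 0, 0, 0, 29, 0, 0, 0, 0, 0, 0, 0, 0, 0, 0, 0, 0, 0, 0, 0]

```text
clock: 12.8
eef_pos: [0.4956, 0.2901, 0.0009]
tool_rot: [0.135, 0.991, 0.001, -0.003]
ft_force: [0.4, 0.1, 0.6]
grip_width: 0.051
```

```bash
python3 - <<'E'
from h import *
o=bot.get_obs();print(o['eef_pos'],o['grip_width'],o['ft_force'])
c=bot.camera('wrist'); cv2.imwrite('pics/w7.png',c['frame'])
P=pts(c,np.ones((384,512),bool)); I=np.full((384*512,3),np.nan); I[(c['range_z']>0).ravel()]=P; I=I.reshape(384,512,3)
for k in (182,325):
  for r in range(228,262,3): print(k,r,[tuple((I[r,k+d]*1000).round().tolist()) for d in (-6,0,6)])
E
```

```text
[0.49560897 0.2900589  0.00092686] 0.05103591866420837 [0.40252049 0.11337092 0.62328796]
182 228 [(484.0, 250.0, 0.0), (485.0, 253.0, 0.0), (485.0, 257.0, 1.0)]
182 231 [(485.0, 250.0, 1.0), (486.0, 253.0, 1.0), (488.0, 256.0, -0.0)]
182 234 [(487.0, 249.0, 1.0), (488.0, 252.0, 0.0), (489.0, 255.0, 0.0)]
182 237 [(489.0, 248.0, 1.0), (490.0, 252.0, 1.0), (490.0, 255.0, 1.0)]
182 240 [(491.0, 248.0, 0.0), (477.0, 264.0, 39.0), (478.0, 266.0, 39.0)]
182 243 [(477.0, 262.0, 42.0), (478.0, 265.0, 42.0), (478.0, 267.0, 43.0)]
182 246 [(477.0, 263.0, 45.0), (478.0, 265.0, 45.0), (478.0, 267.0, 45.0)]
182 249 [(477.0, 264.0, 49.0), (478.0, 266.0, 49.0), (479.0, 268.0, 48.0)]
182 252 [(477.0, 264.0, 51.0), (478.0, 267.0, 52.0), (479.0, 268.0, 50.0)]
182 255 [(478.0, 264.0, 53.0), (478.0, 267.0, 55.0), (481.0, 268.0, 49.0)]
182 258 [(478.0, 265.0, 56.0), (479.0, 267.0, 55.0), (481.0, 267.0, 50.0)]
182 261 [(478.0, 266.0, 59.0), (479.0, 268.0, 58.0), (482.0, 267.0, 51.0)]
325 228 [(505.0, 325.0, 0.0), (506.0, 328.0, -0.0), (507.0, 331.0, 0.0)]
325 231 [(506.0, 325.0, 1.0), (508.0, 328.0, -0.0), (508.0, 331.0, 1.0)]
325 234 [(508.0, 324.0, 1.0), (509.0, 328.0, -0.0), (510.0, 331.0, 0.0)]
325 237 [(510.0, 324.0, 0.0), (511.0, 327.0, -1.0), (512.0, 330.0, 0.0)]
325 240 [(493.0, 320.0, 39.0), (494.0, 323.0, 39.0), (514.0, 330.0, -0.0)]
325 243 [(493.0, 320.0, 42.0), (494.0, 322.0, 42.0), (515.0, 330.0, 0.0)]
325 246 [(492.0, 319.0, 46.0), (493.0, 321.0, 45.0), (494.0, 324.0, 45.0)]
325 249 [(493.0, 319.0, 48.0), (493.0, 321.0, 48.0), (494.0, 323.0, 47.0)]
325 252 [(493.0, 318.0, 51.0), (493.0, 320.0, 50.0), (495.0, 323.0, 49.0)]
325 255 [(492.0, 318.0, 53.0), (493.0, 320.0, 53.0), (494.0, 322.0, 53.0)]
325 258 [(493.0, 317.0, 54.0), (493.0, 319.0, 56.0), (494.0, 322.0, 55.0)]
325 261 [(495.0, 317.0, 54.0), (493.0, 319.0, 58.0), (494.0, 321.0, 58.0)]
```

View pics/w7.png

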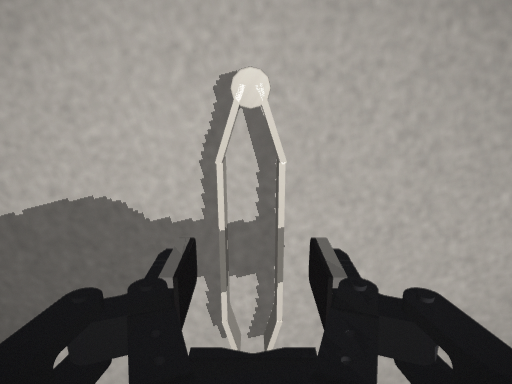

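Open fingertips are measured at 38 mm above the worktop with the reported TCP z≈1 mm. Go down 31 mm and grip.

>>> play_rows:
  plan: [0, 0, 16, 0, 0, 0, 0, 0, 15, 0, 0, 0, 0, 0, 0, 0, 0, 0]

```text
clock: 13.22
eef_pos: [0.4948, 0.2905, -0.0311]
tool_rot: [0.134, 0.991, 0.001, -0.003]
ft_force: [-0.8, -0.1, 6.0]
grip_width: 0.0511
```

>>> play_rows:
  plan: [0, 0, 0, 0, 0, 0, 0, 0, 0, 0, 0, 0, 0, 0, 0, 0, 0, 0, 0, 0, 0, 0, 0, 0]
  hand: 0

```text
clock: 13.72
eef_pos: [0.4972, 0.2911, -0.0283]
tool_rot: [0.134, 0.991, 0.002, -0.001]
ft_force: [-0.5, -2.0, 18.9]
grip_width: 0.031
```

Tongs gripped (31 mm). Lift and plan the transfer.

>>> play_rows:
  plan: [0, 0, -20, 0, 0, 0, 0, 0, -40, 0, 0, 0, 0, 0, -45, 0, 0, 0, 0, 0, -45, 0, 0, 0, 0, 0, -45, 0, 0, 0, 0, 0, -15, 0, 0, 0, 0, 0, 0, 0, 0, 0]

```text
clock: 14.6
eef_pos: [0.4961, 0.2901, 0.1783]
tool_rot: [0.134, 0.991, 0.0, -0.003]
ft_force: [1.4, 0.1, -1.0]
grip_width: 0.0306
```

```bash
python3 - <<'E'
from h import *
o=bot.get_obs();p=o['eef_pos'];print(p,o['grip_width'],o['ft_force'])
c=bot.camera('wrist'); cv2.imwrite('pics/w8.png',c['frame'])
r1=R(YAW,0); r2=R(YAW,.2)
A=U(-75,-114,185); G=U(-44,-114,132); B=G+r2.apply([0,0,GB]); B2=B+np.array([0,0,.06]); print(A,B2,B)
rows([(np.array([.5,.1,.185]),R(YAW+.5)),(A,r1),(B2,r2),(B,r2)],[6,7,2,3])
E
```

```text
[0.4961224  0.29007911 0.17827895] 0.030627907012503144 [ 1.37903548  0.14712147 -0.99860274]
[ 0.54311102 -0.14229746  0.185     ] [ 0.58451423 -0.13906144  0.14005647] [ 0.58451423 -0.13906144  0.08005647]
-9.2, -30.3, -1.4, -0.001, -0.001, 0.121 ,
-12.7, -28.9, -1.4, -0.001, -0.001, 0.121 ,
-16.1, -27.2, -1.4, -0.001, -0.001, 0.121 ,
-19.3, -25.1, -1.4, -0.001, -0.001, 0.121 ,
-22.2, -22.5, -1.4, -0.001, -0.001, 0.121 ,
-24.7, -19.7, -1.4, -0.001, -0.001, 0.121 ,
-32.4, -13.8, 0, 0, 0, 0.071 ,
-33.3, -11.4, 0, 0, 0, 0.071 ,
-34, -9, 0, 0, 0, 0.071 ,
-34.5, -6.6, 0, 0, 0, 0.071 ,
-34.9, -4.1, 0, 0, 0, 0.071 ,
-35.1, -1.6, 0, 0, 0, 0.071 ,
-35.1, 0.9, 0, 0, 0, 0.071 ,
-0, 20.8, 22.5, -0.1, -0, 0 ,
0, 18.4, 24.4, -0.1, 0, -0 ,
0, -4, 19.6, 0, 0, 0 ,
0, -4, 19.6, 0, 0, 0 ,
0, -4, 19.6, -0, 0, 0 ,
```

View pics/w8.png

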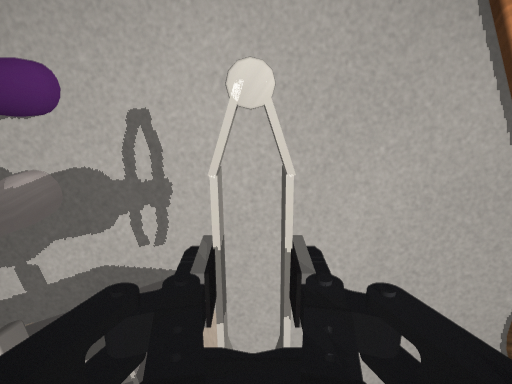

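>>> play_rows:
  plan: [-9.2, -30.3, -1.4, 0, 0, 0.121, -12.7, -28.9, -1.4, 0, 0, 0.121, -16.1, -27.2, -1.4, 0, 0, 0.121, -19.3, -25.1, -1.4, 0, 0, 0.121, -22.2, -22.5, -1.4, 0, 0, 0.121, -24.7, -19.7, -1.4, 0, 0, 0.121, -32.4, -13.8, 0, 0, 0, 0.071, -33.3, -11.4, 0, 0, 0, 0.071, -34, -9, 0, 0, 0, 0.071, -34.5, -6.6, 0, 0, 0, 0.071, -34.9, -4.1, 0, 0, 0, 0.071, -35.1, -1.6, 0, 0, 0, 0.071, -35.1, 0.9, 0, 0, 0, 0.071, 0, 20.8, 22.5, -0.1, 0, 0, 0, 18.4, 24.4, -0.1, 0, 0, 0, 0, 0, 0, 0, 0, 0, 0, 0, 0, 0, 0]

```text
clock: 16.77
eef_pos: [0.5837, -0.1386, 0.1403]
tool_rot: [0.676, 0.731, 0.071, 0.064]
ft_force: [0.1, -1.1, -0.6]
grip_width: 0.0308
```

```bash
python3 - <<'E'
from h import *
o=bot.get_obs();p=o['eef_pos'];print(p,o['grip_width'],o['ft_force'])
c=bot.camera('wrist'); cv2.imwrite('pics/w9.png',c['frame'])
c=bot.camera('top'); cv2.imwrite('pics/t9.png',cv2.resize(c['frame'][60:260,150:450],(780,520)))
r2=R(YAW,.2); G=U(-44,-114,132); B=G+r2.apply([0,0,GB])
rows([(B,r2)],[3])
E
```

```text
[ 0.58373822 -0.13863272  0.14028474] 0.030768784924334828 [ 0.08327636 -1.11593462 -0.5550567 ]
-0.1, -4.2, 20.1, -0.002, -0.001, 0 ,
-0.1, -4.3, 20.1, -0.002, -0.001, 0 ,
-0.1, -4.3, 20.1, -0.002, -0.001, 0 ,
```

View pics/w9.png

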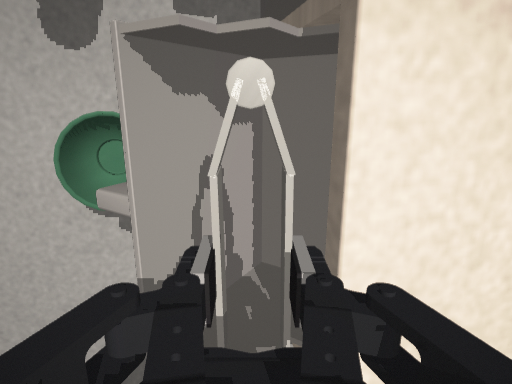

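View pics/t9.png

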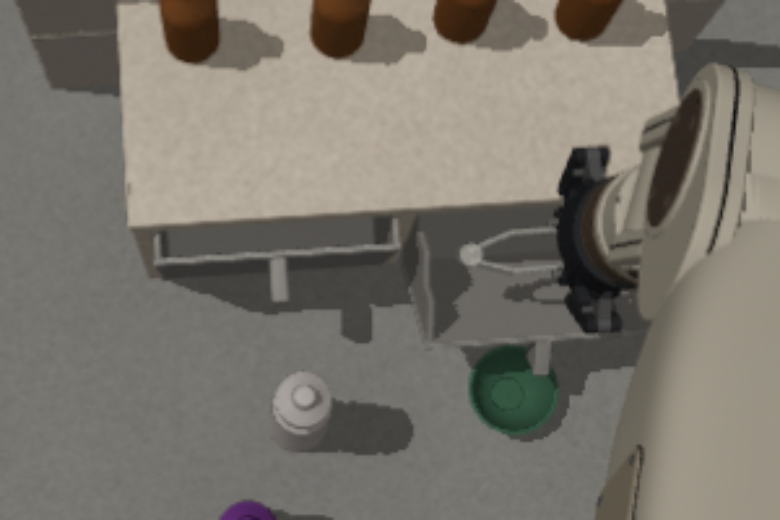

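The tongs are aligned over the open mouth (tongs at cols 213–293, mouth at 125–345). Lower, then release with a small opening.

>>> play_rows:
  plan: [0, -4, 20, 0, 0, 0, 0, -4, 20, 0, 0, 0, 0, -4, 20, 0, 0, 0, 0, 0, 0, 0, 0, 0, 0, 0, 0, 0, 0, 0]

```text
clock: 17.5
eef_pos: [0.5821, -0.1386, 0.079]
tool_rot: [0.676, 0.731, 0.07, 0.063]
ft_force: [-6.7, -1.2, -2.9]
grip_width: 0.0306
```

```bash
python3 - <<'E'
from h import *
o=bot.get_obs();p=o['eef_pos'];print(p,o['grip_width'],o['ft_force'])
c=bot.camera('wrist'); cv2.imwrite('pics/w10.png',c['frame'])
E
```

```text
[ 0.58206353 -0.13856769  0.07900102] 0.030581063642961835 [-6.69236513 -1.24892812 -2.85693877]
```

View pics/w10.png

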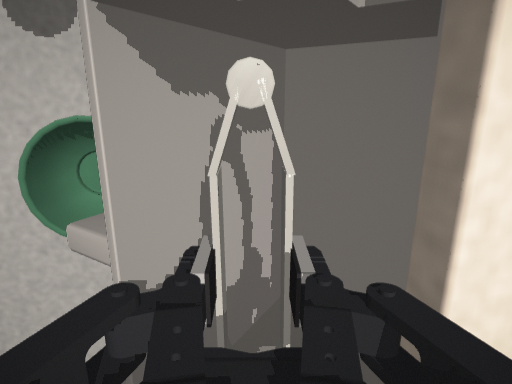

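A light contact (−6.7 N) shows on the shelf side. Shift 6 mm back, then release.

>>> play_rows:
  plan: [0, -6, -3, 0, 0, 0, 0, 0, 0, 0, 0, 0, 0, 0, 0, 0, 0, 0]

```text
clock: 17.92
eef_pos: [0.5788, -0.1393, 0.0826]
tool_rot: [0.676, 0.731, 0.072, 0.066]
ft_force: [0.3, -0.6, -1.5]
grip_width: 0.0305
```

>>> play_rows:
  plan: [0, 0, 0, 0, 0, 0, 0, 0, 0, 0, 0, 0, 0, 0, 0, 0, 0, 0, 0, 0, 0, 0, 0, 0, 0, 0, 0, 0, 0, 0]
  hand: 50

```text
clock: 18.55
eef_pos: [0.5776, -0.1392, 0.0814]
tool_rot: [0.676, 0.731, 0.072, 0.065]
ft_force: [0.0, -0.7, -0.1]
grip_width: 0.0428
```

```bash
python3 - <<'E'
from h import *
o=bot.get_obs();p=o['eef_pos'];print(p,o['grip_width'],o['ft_force'])
c=bot.camera('wrist'); cv2.imwrite('pics/w11.png',c['frame'])
E
```

```text
[ 0.5775903  -0.13917944  0.08140775] 0.04280720825388683 [ 0.02478887 -0.74847823 -0.08110498]
```

View pics/w11.png

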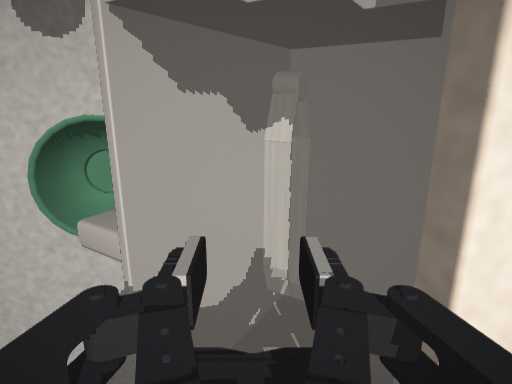

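The tongs lie in the corner over the hinge (around 285,180). Withdraw and prepare to push the fin from the front with shut fingers.

```bash
python3 - <<'E'
from h import *
o=bot.get_obs();p=o['eef_pos'];r0=Ro.from_quat(o['tool_rot'])
up=p+r0.apply([0,0,-.11]); r=R(YAW+np.pi/2)
a=U(-148,-106,165); b=U(-148,-106,38); print(up,a,b)
rows([(up,r0),(a,r)],[4,11])
E
```

```text
[ 0.5565649  -0.1410701   0.18937984] [ 0.46970961 -0.14001001  0.165     ] [ 0.46970961 -0.14001001  0.038     ]
-0, 0, -27.5, 0, 0, 0 ,
0, -0, -27.5, 0, 0, 0 ,
0, -0, -27.5, 0, 0, 0 ,
-0, 0, -27.5, 0, 0, 0 ,
0.7, -8.1, 0.7, 0.014, 0.014, -0.142 ,
1.8, -8, 0.8, 0.014, 0.014, -0.142 ,
2.9, -7.6, 0.9, 0.014, 0.014, -0.142 ,
4, -7.1, 1.1, 0.014, 0.014, -0.142 ,
4.9, -6.4, 1.2, 0.014, 0.014, -0.142 ,
5.8, -5.7, 1.4, 0.014, 0.014, -0.142 ,
6.5, -4.8, 1.6, 0.014, 0.014, -0.142 ,
7.1, -3.8, 1.7, 0.014, 0.014, -0.142 ,
7.5, -2.7, 1.9, 0.014, 0.014, -0.142 ,
7.8, -1.6, 2, 0.014, 0.014, -0.142 ,
7.9, -0.4, 2.1, 0.014, 0.014, -0.142 ,
```

>>> play_rows:
  plan: [0, 0, -27.5, 0, 0, 0, 0, 0, -27.5, 0, 0, 0, 0, 0, -27.5, 0, 0, 0, 0, 0, -27.5, 0, 0, 0]

```text
clock: 19.1
eef_pos: [0.5563, -0.141, 0.1902]
tool_rot: [0.676, 0.731, 0.072, 0.065]
ft_force: [0.5, -0.2, -0.4]
grip_width: 0.0426
```

>>> play_rows:
  plan: [0.7, -8.1, 0.7, 0.014, 0.014, -0.142, 1.8, -8, 0.8, 0.014, 0.014, -0.142, 2.9, -7.6, 0.9, 0.014, 0.014, -0.142, 4, -7.1, 1.1, 0.014, 0.014, -0.142, 4.9, -6.4, 1.2, 0.014, 0.014, -0.142, 5.8, -5.7, 1.4, 0.014, 0.014, -0.142, 6.5, -4.8, 1.6, 0.014, 0.014, -0.142, 7.1, -3.8, 1.7, 0.014, 0.014, -0.142, 7.5, -2.7, 1.9, 0.014, 0.014, -0.142, 7.8, -1.6, 2, 0.014, 0.014, -0.142, 7.9, -0.4, 2.1, 0.014, 0.014, -0.142, 0, 0, 0, 0, 0, 0]
  hand: 0

```text
clock: 20.6
eef_pos: [0.4694, -0.1397, 0.1649]
tool_rot: [-0.037, 0.999, 0.001, -0.002]
ft_force: [0.1, 0.8, -0.4]
grip_width: -0.0
```

```bash
python3 - <<'E'
from h import *
o=bot.get_obs();p=o['eef_pos'];print(p,o['tool_rot'],o['grip_width'])
c=bot.camera('wrist'); cv2.imwrite('pics/w12.png',c['frame'])
c=bot.camera('top'); cv2.imwrite('pics/t12.png',cv2.resize(c['frame'][60:260,150:450],(780,520)))
P=pts(c,np.ones((384,512),bool))
# fin: points near y unit -106, above bowl
d=P-O; ux=d@UX*1000; uy=d@UY*1000
s=(abs(uy+106)<6)&(ux>-135)&(ux<-60)&(P[:,2]>.06)&(P[:,2]<.13); print(np.c_[ux[s],uy[s],P[s,2]*1000].round()[::3])
s=(abs(uy+150)<20)&(ux>-135)&(ux<0)&(P[:,2]>.105)&(P[:,2]<.13);print('rim',ux[s].min() if s.any() else None)
rows([(U(-148,-106,38),R(YAW+np.pi/2))],[5])
E
```

```text
[ 0.46937231 -0.13966425  0.16490737] [-0.0368608   0.99931812  0.00139498 -0.00162157] -1.887212565793715e-05
[[ -61. -101.   81.]
 [ -61. -107.   82.]
 [ -63. -100.   84.]
 [ -63. -108.   80.]
 [ -66. -102.   85.]
 [ -67. -107.   89.]
 [ -69. -103.   89.]
 [ -70. -109.   89.]
 [ -72. -104.   92.]
 [ -73. -110.   93.]
 [ -75. -105.   96.]
 [ -76. -111.   97.]
 [ -78. -104.   99.]
 [ -78. -111.   98.]
 [ -81. -105.  102.]
 [ -83. -101.  103.]
 [ -83. -107.  101.]
 [ -86. -102.  105.]
 [ -86. -108.  106.]
 [ -89. -103.  109.]
 [ -89. -109.  109.]
 [ -92. -104.  113.]
 [ -91. -111.  108.]
 [ -95. -105.  117.]
 [ -97. -102.  118.]
 [ -97. -108.  118.]
 [ -99. -102.  119.]
 [-100. -108.  118.]
 [-101. -102.  119.]
 [-101. -108.  116.]
 [-102. -101.  113.]
 [-103. -107.  113.]
 [ -99. -100.   86.]
 [-105. -102.  114.]
 [-105. -109.  113.]
 [-106. -110.  108.]]
rim -90.81760751955063
-0, -0.1, 25.4, 0.001, -0, -0.001 ,
0, -0.1, 25.4, 0.001, -0, -0.001 ,
0, -0, 25.4, 0.001, -0, -0.001 ,
0, -0, 25.4, 0.001, -0, -0.001 ,
0, -0, 25.4, 0.001, -0, -0.001 ,
```

View pics/t12.png

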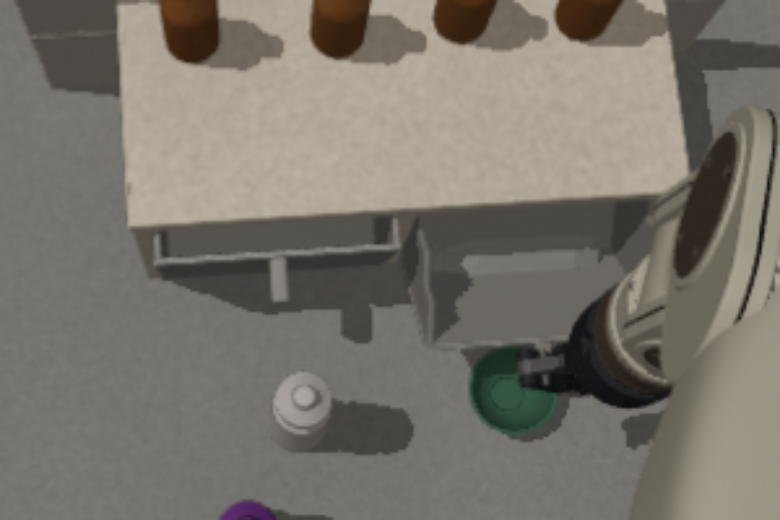

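View pics/w12.png

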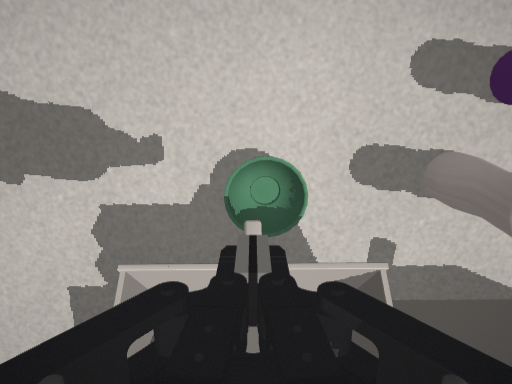

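Tongs visible in the bin, rim at about (−100, 118), i.e. tilt ≈0.745. Lower in front of the fin.

>>> play_rows:
  plan: [0, 0, 25.4, 0, 0, 0, 0, 0, 25.4, 0, 0, 0, 0, 0, 25.4, 0, 0, 0, 0, 0, 25.4, 0, 0, 0, 0, 0, 25, 0, 0, 0, 0, 0, 0, 0, 0, 0]

```text
clock: 21.45
eef_pos: [0.4677, -0.1392, 0.0369]
tool_rot: [-0.037, 0.999, 0.002, -0.003]
ft_force: [-0.3, 0.1, -0.4]
grip_width: 0.0
```

```bash
python3 - <<'E'
from h import *
o=bot.get_obs();p=o['eef_pos'];print(p,o['ft_force'])
c=bot.camera('wrist'); cv2.imwrite('pics/w13.png',c['frame'])
r=R(YAW+np.pi/2); T=[]
N=18
for i in range(N+1):
    th=.75*(1-i/N)
    x=-(36*np.cos(th)+141*np.sin(th)); z=12+141*np.cos(th)-36*np.sin(th)
    # tips ~20mm below corner at start -> 32 below at end
    tip=z-(19+10*i/N)
    T.append((U(x-11,-106,tip-34),r))
T.append((T[-1][0]+UX*.003,r))
print(T[0][0],T[-1][0])
rows(T,[3]+[1]*(N+1))
E
```

```text
[ 0.46767925 -0.13923795  0.03685752] [-0.27125503  0.06854854 -0.3964608 ]
[ 0.48421351 -0.13887641  0.03762914] [ 0.5733934  -0.13190623  0.09      ]
-5.1, -0.1, 0.1, 0.001, -0.001, -0.001 ,
-5.1, -0.1, 0.2, 0.001, -0.001, -0.001 ,
-5.1, -0.1, 0.2, 0.001, -0.001, -0.001 ,
-3.4, -0, -4.5, -0, 0, -0 ,
-3.6, 0, -4.3, 0, -0, 0 ,
-3.8, 0, -4.2, -0, 0, 0 ,
-4, 0, -4, 0, -0, 0 ,
-4.2, -0, -3.8, -0, 0, 0 ,
-4.3, 0, -3.7, 0, -0, 0 ,
-4.5, -0, -3.5, -0, 0, 0 ,
-4.7, 0, -3.3, 0, -0, 0 ,
-4.8, 0, -3.1, -0, 0, 0 ,
-5, -0, -2.9, 0, -0, 0 ,
-5.1, -0, -2.7, -0, 0, 0 ,
-5.3, -0, -2.5, 0, -0, 0 ,
-5.4, 0, -2.2, -0, 0, 0 ,
-5.5, 0, -2, 0, -0, 0 ,
-5.6, -0, -1.8, -0, 0, 0 ,
-5.7, -0, -1.5, 0, -0, 0 ,
-5.8, -0, -1.3, -0, 0, 0 ,
-5.8, 0, -1.1, 0, -0, 0 ,
-3, 0, 0, -0, 0, 0 ,
```

View pics/w13.png

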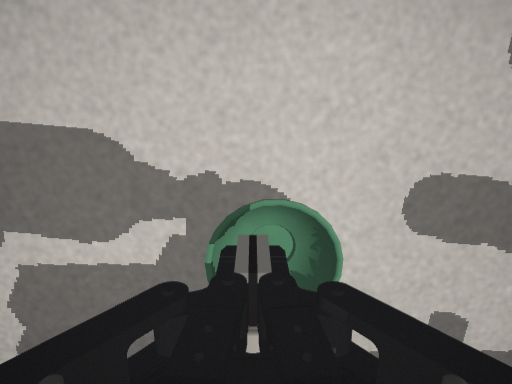

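Push, first half.

>>> play_rows:
  plan: [-5, 0, 0, 0, 0, 0, -5, 0, 0, 0, 0, 0, -5, 0, 0, 0, 0, 0, -3.4, 0, -4.5, 0, 0, 0, -3.6, 0, -4.3, 0, 0, 0, -3.8, 0, -4.2, 0, 0, 0, -4, 0, -4, 0, 0, 0, -4.2, 0, -3.8, 0, 0, 0, -4.3, 0, -3.7, 0, 0, 0, -4.5, 0, -3.5, 0, 0, 0]

```text
clock: 22.75
eef_pos: [0.5036, -0.1373, 0.0671]
tool_rot: [-0.036, 0.999, 0.001, -0.009]
ft_force: [-17.1, -2.4, 14.3]
grip_width: -0.0
```

```bash
python3 - <<'E'
from h import *
o=bot.get_obs();p=o['eef_pos'];print(p,o['ft_force'])
c=bot.camera('side'); cv2.imwrite('pics/s14.png',cv2.resize(c['frame'][200:384,60:320],(780,552)))
E
```

```text
[ 0.50357709 -0.13726394  0.06713206] [-17.10949193  -2.38563368  14.3268438 ]
```

View pics/s14.png

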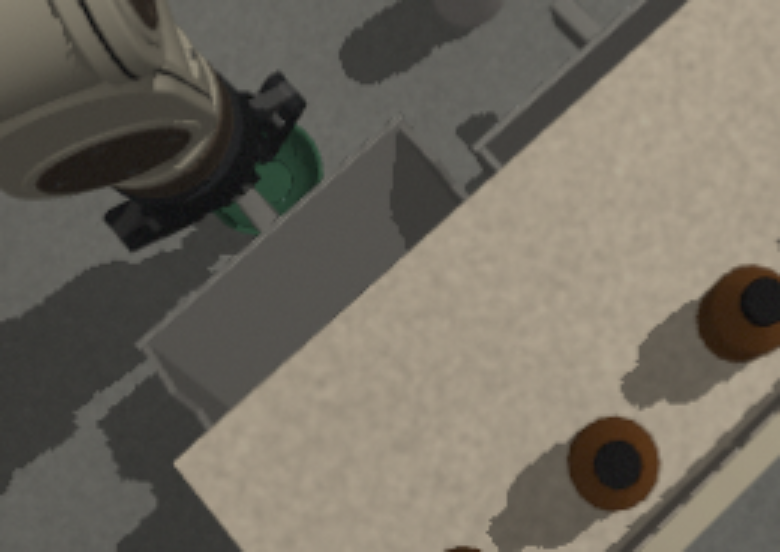

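The bin is closing, but the force (−17, +14 N) shows friction from the fin rising faster than the fingers. Relieve it upward, and continue with more upward motion.

>>> play_rows:
  plan: [0, 0, -5, 0, 0, 0, -4.7, 0, -4.5, 0, 0, 0, -4.8, 0, -4.2, 0, 0, 0, -5, 0, -4, 0, 0, 0, -5.1, 0, -3.7, 0, 0, 0]

```text
clock: 23.42
eef_pos: [0.5325, -0.1349, 0.0877]
tool_rot: [-0.038, 0.999, 0.001, -0.001]
ft_force: [-1.0, -0.0, -0.4]
grip_width: -0.0001
```

```bash
cat > look.py <<'E'
from h import *
import sys
k=sys.argv[1]
o=bot.get_obs();p=o['eef_pos'];print(p,o['ft_force'],'unit x',(p-O)@UX*1000)
c=bot.camera('wrist'); cv2.imwrite(f'pics/w{k}.png',c['frame'])
c=bot.camera('side'); cv2.imwrite(f'pics/s{k}.png',cv2.resize(c['frame'][200:384,60:320],(780,552)))
for n in('side','top'):
    c=bot.camera(n)
    P=pts(c,np.ones((384,512),bool)); d=P-O; ux=d@UX*1000; uy=d@UY*1000; z=P[:,2]*1000
    for y in (-170,-50,50,170):
        s=(abs(uy-y)<8)&(ux>-130)&(ux<-1)&(z>100)&(z<158)
        if s.sum()>3:
            a=ux[s];i=a<a.min()+4
            print(n,y,'rim x',a.min().round(1),'z',z[s][i].mean().round(1),'th',np.arctan2(-np.percentile(a,3),z[s][i].max()-12).round(3))
E
python3 look.py 15
```

```text
[ 0.53246186 -0.13490578  0.08769392] [-0.95139714 -0.02327485 -0.40754247] unit x -85.04081355536307
side -170 rim x -38.4 z 149.9 th 0.26
side -50 rim x -39.2 z 149.7 th 0.267
side 50 rim x -27.1 z 152.6 th 0.18
side 170 rim x -26.6 z 152.3 th 0.18
top -50 rim x -38.1 z 151.5 th 0.26
top 50 rim x -25.5 z 149.4 th 0.17
top 170 rim x -25.8 z 149.3 th 0.175
```

View pics/w15.png

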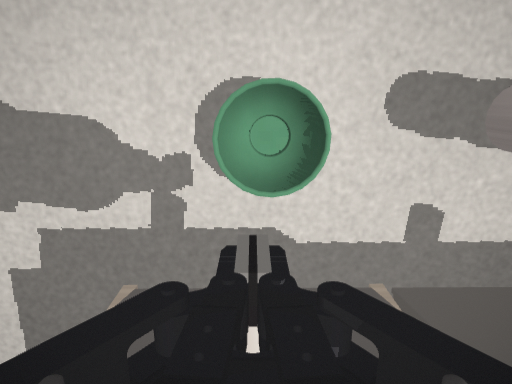

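View pics/s15.png

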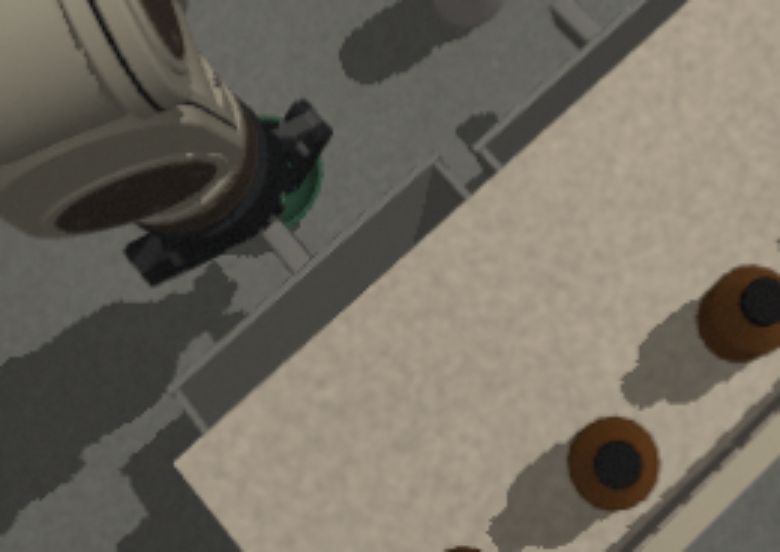

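The bin sprang to about 0.26 rad; the left bin is unchanged at about 0.18. Continue in gentler steps.

>>> play_rows:
  plan: [-4, 0, -1.5, 0, 0, 0, -4, 0, -1.5, 0, 0, 0, -4, 0, -1.5, 0, 0, 0, -4, 0, -1.5, 0, 0, 0, -4, 0, -1.5, 0, 0, 0, -4, 0, -1.2, 0, 0, 0, 0, 0, 0, 0, 0, 0]

```text
clock: 24.5
eef_pos: [0.5566, -0.1333, 0.0963]
tool_rot: [-0.038, 0.999, 0.001, -0.001]
ft_force: [-0.0, 0.1, -0.2]
grip_width: -0.0003
```

>>> play_rows:
  plan: [-4, 0, -1, 0, 0, 0, -4, 0, -0.6, 0, 0, 0, -3, 0, -0.3, 0, 0, 0, -2, 0, 0, 0, 0, 0, 0, 0, 0, 0, 0, 0]

```text
clock: 25.12
eef_pos: [0.567, -0.1324, 0.0982]
tool_rot: [-0.037, 0.999, 0.001, -0.003]
ft_force: [-7.1, 0.1, 4.2]
grip_width: -0.0002
```

```bash
python3 look.py 16
```

```text
[ 0.56704292 -0.1324271   0.09820329] [-7.13262819  0.06298425  4.17079325] unit x -50.37175479377438
side 50 rim x -26.4 z 152.4 th 0.182
side 170 rim x -26.3 z 152.6 th 0.179
top -50 rim x -3.6 z 129.3 th 0.022
top 50 rim x -25.2 z 150.2 th 0.173
top 170 rim x -25.7 z 148.9 th 0.176
```

View pics/s16.png

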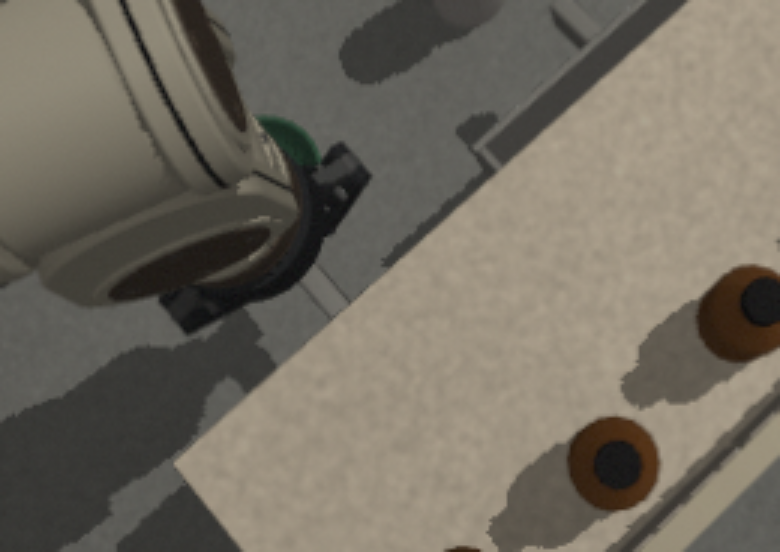

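Nearly shut. One more push of a few mm.

>>> play_rows:
  plan: [-2, 0, -2, 0, 0, 0, -2, 0, 0, 0, 0, 0, -2, 0, 0, 0, 0, 0, 0, 0, 0, 0, 0, 0]

```text
clock: 25.82
eef_pos: [0.5666, -0.1324, 0.0983]
tool_rot: [-0.037, 0.999, 0.001, -0.009]
ft_force: [-18.6, -2.2, 6.5]
grip_width: 0.0003
```

>>> play_rows:
  plan: [-2, 0, 0, 0, 0, 0, -2, 0, 0, 0, 0, 0, 0, 0, 0, 0, 0, 0]

```text
clock: 26.2
eef_pos: [0.5663, -0.1324, 0.0984]
tool_rot: [-0.036, 0.999, 0.001, -0.013]
ft_force: [-28.4, -3.0, 14.4]
grip_width: 0.0002
```

It has reached a hard stop: force rises with no motion. Back off and check.

>>> play_rows:
  plan: [10, 0, 0, 0, 0, 0, 25, 0, 0, 0, 0, 0, 30, 0, -20, 0, 0, 0, 30, 0, -40, 0, 0, 0, 30, 0, -40, 0, 0, 0, 40, 0, -20, 0, 0, 0, 0, 0, 0, 0, 0, 0]

```text
clock: 27.08
eef_pos: [0.4146, -0.1448, 0.2231]
tool_rot: [-0.037, 0.999, 0.0, 0.001]
ft_force: [0.9, 0.6, -1.5]
grip_width: 0.0002
```

```bash
python3 look.py 17; python3 - <<'E'
from h import *
c=bot.camera('top'); cv2.imwrite('pics/t17.png',cv2.resize(c['frame'][60:290,130:450],(800,575)))
P=pts(c,np.ones((384,512),bool)); d=P-O; ux=d@UX*1000; uy=d@UY*1000; z=P[:,2]*1000
for y in (-106,106):
    s=(abs(uy-y)<5)&(ux>-130)&(ux<-8)&(z>100)&(z<158); print(y,'fin tip',np.percentile(ux[s],[2,10]).round(1),z[s].max().round(1))
for q in('bowl','grinder'):
    for o in bot.outline_of(q,'top')[:2]:
        T=pts(c,o['mask']); h=T[:,2]; T=T[h>np.percentile(h,98)-.012]; print(q,o['p'],cv2.minEnclosingCircle((T[:,:2]*1000).astype(np.float32)))
E
```

```text
[ 0.41457103 -0.14476137  0.22312073] [ 0.85375696  0.58610821 -1.50645004] unit x -203.34116273899085
side 50 rim x -26.5 z 152.8 th 0.179
side 170 rim x -26.6 z 152.4 th 0.179
top -170 rim x -3.1 z 129.3 th 0.02
top -50 rim x -3.5 z 130.8 th 0.024
top 50 rim x -25.8 z 149.9 th 0.172
top 170 rim x -25.9 z 149.6 th 0.173
-106 fin tip [-38.9 -38.2] 157.5
106 fin tip [-129.1 -124.3] 157.9
bowl 0.73 ((472.7755126953125, -116.61544799804688), 60.01394271850586)
grinder 0.79 ((461.9933166503906, 59.168907165527344), 16.06968879699707)
grinder 0.77 ((366.0337219238281, 100.1764907836914), 16.664384841918945)
```

View pics/t17.png

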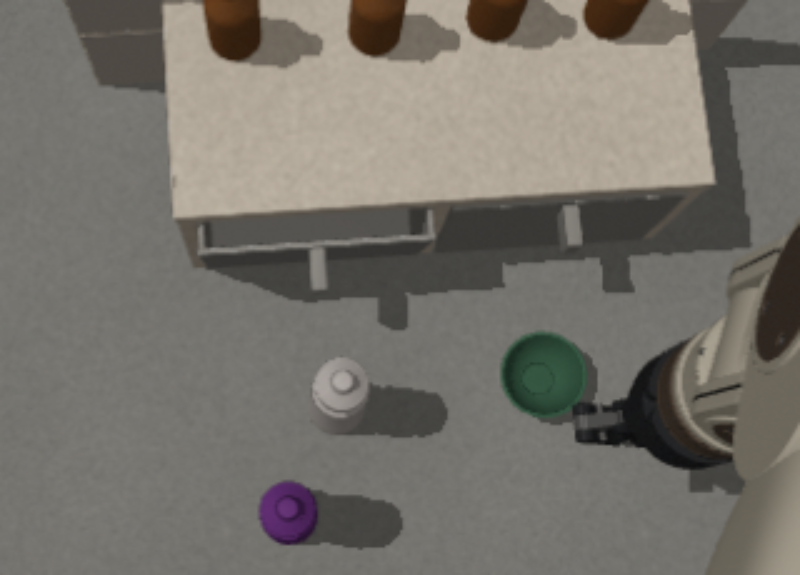

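View pics/s17.png

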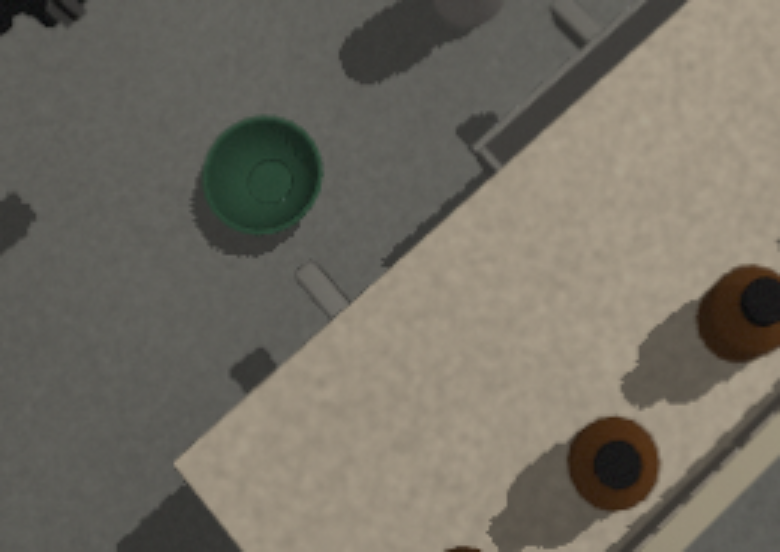

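```bash
python3 - <<'E'
from h import *
for n in('top','wrist'):
    c=bot.camera(n)
    P=pts(c,np.ones((384,512),bool)); d=P-O; ux=d@UX*1000; uy=d@UY*1000; z=P[:,2]*1000
    s=(abs(uy+106)<90)&(abs(uy+106)>14)&(ux>-25)&(ux<20)&(z>25)&(z<150)
    print(n,s.sum(), z[s].min(),z[s].max())
    if s.sum()>20:
        k=np.polyfit(z[s],ux[s],1); print('tilt',-np.arctan(k[0]),'x at hinge',np.polyval(k,12))
        e=cv2.fitLine(np.c_[z[s],ux[s]].astype(np.float32),cv2.DIST_HUBER,0,.01,.01).ravel(); print('robust tilt',-np.arctan2(e[1],e[0]))
E
```

```text
top 947 25.029530449688806 149.99736644698203
tilt 0.0012688323862776422 x at hinge -2.186142754520411
robust tilt 0.0013373081Traceback (most recent call last):
  File "<stdin>", line 6, in <module>
    return umr_minimum(a, axis, None, out, keepdims, initial, where)
ValueError: zero-size array to reduction operation minimum which has no identity
```

The panel fit gives a tilt of 0.001 rad, so it's shut. Bowl, grinder and left bin are as they were. Let it settle, then hand in.

>>> play_rows:
  plan: [0, 0, 0, 0, 0, 0, 0, 0, 0, 0, 0, 0, 0, 0, 0, 0, 0, 0, 0, 0, 0, 0, 0, 0]

```text
clock: 28.02
eef_pos: [0.4144, -0.1442, 0.2207]
tool_rot: [-0.038, 0.999, 0.001, -0.001]
ft_force: [0.1, 0.2, 0.5]
grip_width: -0.0
```

```bash
python3 -c "
from workcell import bot
print(bot.job_done())"
```

```text
the job is handed in; nothing more can be done
None
```

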